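# Put the stray spice jars back into the rack

## Task

Lift the tray off the crate and stand it level on the worktop clear of the crate; the stray spice jars are in the crate. In the rack each bay holds two tins pushed together: nudge the pair of a bay apart and set one jar upright between them, one jar to a bay in whichever bays you like, until no jar is left in the crate, with all tins still standing upright in their bays. Then stack the tray squarely back on the empty crate, and leave the peeler, lemon and garlic where they are.

Things in the scene. Friction and masses are not known exactly. Their poses are not given: they have to be found in the camera images.
- rack: low fixed wooden spice rack, 62 mm across (its x) and 372 mm long (its y), origin under its centre. One open-topped channel along y, 50 mm wide inside, with a 6 mm floor and rails 34 mm high, 6 mm thick, at front and back; four cross boards, 6 mm thick, 60 mm high, close the ends and part it into three bays, each 116 mm long inside. Beware: a wall cabinet hangs 0.45 m above the worktop behind the rack, everywhere right of y = 0.08 m and beyond x = 0.58 m
- bay_1 (a point): centre of the inner floor of the left (+y) bay of the rack, 6 mm above the worktop; axes as the rack's
- bay_2 (a point): centre of the inner floor of the middle bay of the rack, 6 mm above the worktop; axes as the rack's
- bay_3 (a point): centre of the inner floor of the right (-y) bay of the rack, 6 mm above the worktop; axes as the rack's
- tin_1a_mid (a point): centre of the left (+y) one of the two plain rectangular metal tins in bay 1: 44 mm across the rack (x), 30 mm along the row (y), 100 mm tall, this point 50 mm above its underside; 90 g, loose, slides along the bay (held well above its middle and dragged, it swings between the fingers and its foot lags)
- tin_1b_mid (a point): centre of the right (-y) one of the two plain rectangular metal tins in bay 1: 44 mm across the rack (x), 30 mm along the row (y), 100 mm tall, this point 50 mm above its underside; 90 g, loose, slides along the bay (held well above its middle and dragged, it swings between the fingers and its foot lags)
- tin_2a_mid (a point): centre of the left (+y) one of the two plain rectangular metal tins in bay 2: 44 mm across the rack (x), 30 mm along the row (y), 100 mm tall, this point 50 mm above its underside; 90 g, loose, slides along the bay (held well above its middle and dragged, it swings between the fingers and its foot lags)
- tin_2b_mid (a point): centre of the right (-y) one of the two plain rectangular metal tins in bay 2: 44 mm across the rack (x), 30 mm along the row (y), 100 mm tall, this point 50 mm above its underside; 90 g, loose, slides along the bay (held well above its middle and dragged, it swings between the fingers and its foot lags)
- tin_3a_mid (a point): centre of the left (+y) one of the two plain rectangular metal tins in bay 3: 44 mm across the rack (x), 30 mm along the row (y), 100 mm tall, this point 50 mm above its underside; 90 g, loose, slides along the bay (held well above its middle and dragged, it swings between the fingers and its foot lags)
- tin_3b_mid (a point): centre of the right (-y) one of the two plain rectangular metal tins in bay 3: 44 mm across the rack (x), 30 mm along the row (y), 100 mm tall, this point 50 mm above its underside; 90 g, loose, slides along the bay (held well above its middle and dragged, it swings between the fingers and its foot lags)
- jar_1_mid (a point): centre of a stray round glass spice jar with a dark cap, diameter 41 mm, 105 mm tall, this point 52.5 mm above its underside; about 110 g; at first it stands in the crate under the tray (two or three such jars are there; an absent one is None)
- jar_2_mid (a point): centre of a stray round glass spice jar with a dark cap, diameter 41 mm, 105 mm tall, this point 52.5 mm above its underside; about 110 g; at first it stands in the crate under the tray (two or three such jars are there; an absent one is None)
- jar_3_mid (a point): centre of a stray round glass spice jar with a dark cap, diameter 41 mm, 105 mm tall, this point 52.5 mm above its underside; about 110 g; at first it stands in the crate under the tray (two or three such jars are there; an absent one is None)
- crate: fixed open-topped plywood crate, outside 164 mm (x) by 214 mm (y) and 120 mm high, walls 7 mm, floor 6 mm thick, inside 150 by 200 mm; origin under its centre. The tray is stacked on it. The worktop just behind the crate (its +x side) is bare, wide enough for the tray, with nothing hanging above
- tray: shallow loose plywood tray, 0.4 kg, 164 mm (x) by 214 mm (y), walls 34 mm high; origin at the centre of the underside of its floor, which rests on the crate's rim (origin 120 mm above the crate's when stacked). A foot board, 140 by 190 mm, 6 mm thick, under the floor drops inside the crate's walls with 5 mm play all round; on a table it stands on that foot, origin 6 mm up
- tray_handle (a point): middle of the tray's handle: a round wooden bar, 16 mm thick and 194 mm long, along the tray's y, its axis 78 mm above the tray's origin, free above and on both long sides
- peeler: black peeler, 170 mm long, lying on the worktop to the right of the rack; bystander
- lemon: lemon, 78 mm, on the worktop behind; bystander
- garlic: garlic bulb, 60 mm, on the worktop behind; bystander

How it is judged (in metres and radians):
On the way, in this order (a step that is already met when the one before it is completed fails the run):
1. the tray stands on the worktop, clear of the crate and let go (horizontal distance between tray and crate above 0.15 m and height (world z) of tray below 0.02 m and angle between tray's own z axis and vertical below 0.1 rad and contact force between the fingers and tray below 0.1 N), for 0.2 s.
2. every stray jar stands upright between the two tins of a bay (((y of jar_1_mid in the frame of tin_1a_mid between -0.065 and -0.028 m and y of jar_1_mid in the frame of tin_1b_mid between 0.028 and 0.065 m and x of jar_1_mid in the frame of bay_1 between -0.012 and 0.012 m and y of jar_1_mid in the frame of bay_1 between -0.03 and 0.03 m and z of jar_1_mid in the frame of bay_1 between 0.045 and 0.058 m) or (y of jar_1_mid in the frame of tin_2a_mid between -0.065 and -0.028 m and y of jar_1_mid in the frame of tin_2b_mid between 0.028 and 0.065 m and x of jar_1_mid in the frame of bay_2 between -0.012 and 0.012 m and y of jar_1_mid in the frame of bay_2 between -0.03 and 0.03 m and z of jar_1_mid in the frame of bay_2 between 0.045 and 0.058 m) or (y of jar_1_mid in the frame of tin_3a_mid between -0.065 and -0.028 m and y of jar_1_mid in the frame of tin_3b_mid between 0.028 and 0.065 m and x of jar_1_mid in the frame of bay_3 between -0.012 and 0.012 m and y of jar_1_mid in the frame of bay_3 between -0.03 and 0.03 m and z of jar_1_mid in the frame of bay_3 between 0.045 and 0.058 m)) and angle between each of jar_1_mid, jar_2_mid, jar_3_mid's own z axis and vertical below 0.12 rad and ((y of jar_2_mid in the frame of tin_1a_mid between -0.065 and -0.028 m and y of jar_2_mid in the frame of tin_1b_mid between 0.028 and 0.065 m and x of jar_2_mid in the frame of bay_1 between -0.012 and 0.012 m and y of jar_2_mid in the frame of bay_1 between -0.03 and 0.03 m and z of jar_2_mid in the frame of bay_1 between 0.045 and 0.058 m) or (y of jar_2_mid in the frame of tin_2a_mid between -0.065 and -0.028 m and y of jar_2_mid in the frame of tin_2b_mid between 0.028 and 0.065 m and x of jar_2_mid in the frame of bay_2 between -0.012 and 0.012 m and y of jar_2_mid in the frame of bay_2 between -0.03 and 0.03 m and z of jar_2_mid in the frame of bay_2 between 0.045 and 0.058 m) or (y of jar_2_mid in the frame of tin_3a_mid between -0.065 and -0.028 m and y of jar_2_mid in the frame of tin_3b_mid between 0.028 and 0.065 m and x of jar_2_mid in the frame of bay_3 between -0.012 and 0.012 m and y of jar_2_mid in the frame of bay_3 between -0.03 and 0.03 m and z of jar_2_mid in the frame of bay_3 between 0.045 and 0.058 m)) and ((y of jar_3_mid in the frame of tin_1a_mid between -0.065 and -0.028 m and y of jar_3_mid in the frame of tin_1b_mid between 0.028 and 0.065 m and x of jar_3_mid in the frame of bay_1 between -0.012 and 0.012 m and y of jar_3_mid in the frame of bay_1 between -0.03 and 0.03 m and z of jar_3_mid in the frame of bay_1 between 0.045 and 0.058 m) or (y of jar_3_mid in the frame of tin_2a_mid between -0.065 and -0.028 m and y of jar_3_mid in the frame of tin_2b_mid between 0.028 and 0.065 m and x of jar_3_mid in the frame of bay_2 between -0.012 and 0.012 m and y of jar_3_mid in the frame of bay_2 between -0.03 and 0.03 m and z of jar_3_mid in the frame of bay_2 between 0.045 and 0.058 m) or (y of jar_3_mid in the frame of tin_3a_mid between -0.065 and -0.028 m and y of jar_3_mid in the frame of tin_3b_mid between 0.028 and 0.065 m and x of jar_3_mid in the frame of bay_3 between -0.012 and 0.012 m and y of jar_3_mid in the frame of bay_3 between -0.03 and 0.03 m and z of jar_3_mid in the frame of bay_3 between 0.045 and 0.058 m))), for 0.2 s.
At the end, for the whole second after the job is handed in: every jar present stands upright (within 7 degrees) on the floor of a bay between that bay's two tins, one to a bay; all six tins stand upright in their own bays; the tray rests level on the crate's rim, its centre within 12 mm of the crate's and its sides square to it within 7 degrees (all of step 2 and y of tin_1a_mid in the frame of bay_1 between -0.05 and 0.05 m and x of tin_1a_mid in the frame of bay_1 between -0.012 and 0.012 m and z of tin_1a_mid in the frame of bay_1 between 0.042 and 0.056 m and angle between each of tin_1a_mid, tin_1b_mid, tin_2a_mid, tin_2b_mid, tin_3a_mid, tin_3b_mid's own z axis and vertical below 0.12 rad and y of tin_1b_mid in the frame of bay_1 between -0.05 and 0.05 m and x of tin_1b_mid in the frame of bay_1 between -0.012 and 0.012 m and z of tin_1b_mid in the frame of bay_1 between 0.042 and 0.056 m and y of tin_2a_mid in the frame of bay_2 between -0.05 and 0.05 m and x of tin_2a_mid in the frame of bay_2 between -0.012 and 0.012 m and z of tin_2a_mid in the frame of bay_2 between 0.042 and 0.056 m and y of tin_2b_mid in the frame of bay_2 between -0.05 and 0.05 m and x of tin_2b_mid in the frame of bay_2 between -0.012 and 0.012 m and z of tin_2b_mid in the frame of bay_2 between 0.042 and 0.056 m and y of tin_3a_mid in the frame of bay_3 between -0.05 and 0.05 m and x of tin_3a_mid in the frame of bay_3 between -0.012 and 0.012 m and z of tin_3a_mid in the frame of bay_3 between 0.042 and 0.056 m and y of tin_3b_mid in the frame of bay_3 between -0.05 and 0.05 m and x of tin_3b_mid in the frame of bay_3 between -0.012 and 0.012 m and z of tin_3b_mid in the frame of bay_3 between 0.042 and 0.056 m and horizontal distance between tray and crate below 0.012 m and z of tray in the frame of crate between 0.115 and 0.124 m and angle between tray's own z axis and vertical below 0.04 rad and angle between the y axis of tray and the y axis of crate, either way round below 0.12 rad and linear speed of tray below 0.02 m/s); the robot touches nothing.
It fails at once if the peeler is moved more than 4 cm (distance of peeler from where it was at the start of the episode above 0.04 m).
It fails at once if the lemon is moved more than 4 cm (distance of lemon from where it was at the start of the episode above 0.04 m).
It fails at once if the garlic is moved more than 4 cm (distance of garlic from where it was at the start of the episode above 0.04 m).
Of jar_1, jar_2, jar_3 only 2 to 3 are there at a start; the rules pass over those that are not, and their reading is None.
At some moment in a run one of tray may be knocked a few centimetres aside while the robot is not near it.
It also fails if it takes over 210 s, if anything falls off the work surface, if the arm or the gripper's body presses on something with over 40 N, if the wrist force passes 120 N, or if a joint passes its speed limit or range.

## Robot

A 6-joint arm with a two-finger parallel gripper is mounted at the origin on a cart in front of the work surface, level with it; the furniture and walls round the work are solid. World frame = base frame: x ahead of the robot, y to its left, z up, the work surface at z = 0. Lengths are in m, angles in degrees, forces in N, time in s.
With the tool pointing down it reaches from about 0.3 to 0.775 m from the base axis. Payload 14.6 kg.
Tool frame: the origin (TCP) lies between the finger pads; the fingertips stand ahead of it and the grasp point (between the pads) lies 6 mm ahead of it (r.nose_length is the z of the fingertips in the tool frame, in m); z points along the fingers, y is the line along which they close (so a half turn about z gives the same grasp; the last joint's range is limited). The gripper opens to 94 mm and grips with 3 to 60 N. Pads are 16 mm wide; open, the fingers measure 119 mm over their backs; the gripper's body (75 mm by 177 mm) begins 78 mm behind the grasp point.
Start: joints at [60.298, 17.183, 87.147, -0, 75.671, -3.816], TCP at [0.24, 0.495, 0.23] pointing down, gripper open.
Joint ranges: [-173.82, 173.82], [-45.26, 126.66], [13.44, 144.39], [-59.66, 239.66], [0, 175.72], [-146.38, 146.38]. Speed limits (degrees/s): [127.2, 127.2, 147.25, 180, 180, 180].

## Interface

Orientations are given as a 3x3 rotation matrix whose columns are the frame's x, y, z axes.
In Python, from workcell import r, eyes gives the robot as it stands.
- The arm moves only by the tool carry_out, never from a script. Its argument "targets" is a list of rows, each an object with "claw": the gripper's target within -1 to 1 (shut at 1, half-way at 0, fully open at -1); "linear": the shift along the world's x, y, z in m, a list of three; "angular": the turn, a rotation vector about the world's x, y, z in rad, a list of three. A call has 1 to 10 rows; each row shifts and turns the commanded pose from where the row before left it; what a row does not reach is not made up. A row lasts 1/10 s, in which the tool goes at most 50 mm and 8.59 degrees, less where a joint would pass 70% of its speed; a pose out of reach is approached as far as the arm can. A call is refused whole if a number of a shift passes 0.05 or a number of a turn 0.15, either way. A call with a gripper value outside its range is refused whole. The fingers move at their own pace and stop on an object; "squeeze" is the grip in N (left out, the last holds). Time passes only in rows, so rows that do not move let the fingers close. It gives the time, the measured TCP pose, the force, the opening and the grip force at its end, in the units of the state.
- r.read_state(): the state, without advancing time (a new reading comes with each control period).
- eyes.snapshot(name): name is "scene" or "top" or "wrist"; returns (picture, depth): 480x640x3 uint8, red, green, blue; 480x640 float32, m along the optical axis (not along the pixel's ray), 0 where there is no reading.
- eyes.camera_info(name): a dict with "fx", "fy", "cx", "cy" (pixels), "rvec" (rotation vector, rad) and "tvec" (3), from world to camera coordinates, as OpenCV has them. Camera axes: x right, y down, z forward; pixel columns grow to the right and rows downward; lengths in m; the calibration is good to about 2 mm. A picture is of the moment at which its call begins: read the wrist's pose just before it. camera_info takes no time and is no camera call; for the wrist camera it gives the pose at the moment of the call.
- r.sign_off(): hands the job in; it is judged then, once.
The state is a dict: "time_s": time; "qpos": joint angles; "dq": joint speeds; "joint_torque": joint torques, N m; "position": TCP position; "orientation": TCP orientation; "ft_force": force on the tool from outside, world axes, zero at the start; "moment": the same for the moment, N m; "gripper_width": opening from 0.0 (shut) to 1.0 (fully open); "grip_force": force on a finger pad.
Only numpy, scipy, OpenCV 4.12 (cv2) and the standard library are available. Lean on these libraries where they do the work, as an engineer would, in place of code of your own. Each camera call takes 0.05 s, during which the arm holds its last target. There are 200 camera calls.

## Working session

There is one attempt and no reset: what is moved stays moved. The work goes in short steps, Python scripts to look and compute and a tool call to move; the robot and the scene stay as the last step left them, time stands still between calls to the robot, and variables do not carry over. Pictures are saved under pics/ and viewed, at most 14 in all, crops included, and the job is handed in when it is done.

Besides the shell and the picture viewer there is one more tool, called after "Request:" in YAML: its name, and indented under it one key for each argument. carry_out: Moves the arm, as the interface text tells. Its arguments: {"type":"object","properties":{"targets":{"type":"array","items":{"type":"object","properties":{"claw":{"type":"number"},"linear":{"type":"array","items":{"type":"number"}},"angular":{"type":"array","items":{"type":"number"}}}}},"squeeze":{"type":"number"}},"required":["targets"]}

```bash
ls; mkdir -p pics; cat > h.py <<'E'
import numpy as np, cv2
from workcell import r, eyes
def cam(n):
    c=eyes.camera_info(n); R=cv2.Rodrigues(np.array(c['rvec'],float))[0]; return c,R,np.array(c['tvec'],float).ravel()
def snap(n,f=None):
    C=cam(n); p,d=eyes.snapshot(n)
    if f: cv2.imwrite('pics/'+f,p[:,:,::-1])
    return p,d,C
def cloud(d,C):
    c,R,t=C; v,u=np.mgrid[0:480,0:640]
    P=np.stack([(u-c['cx'])/c['fx']*d,(v-c['cy'])/c['fy']*d,d],-1)
    W=(P-t)@R; W[d==0]=np.nan; return W
E
python3 - <<'E'
from h import *
p,d,C=snap('scene','s0.png');W=cloud(d,C);np.savez('s0',p=p,W=W)
p,d,C=snap('top','t0.png');W=cloud(d,C);np.savez('t0',p=p,W=W)
s=r.read_state();print(s['position'],s['orientation'],s['gripper_width'],r.nose_length,s['time_s'])
print(-cam('scene')[1].T@cam('scene')[2],-C[1].T@C[2])
E
```

```text
pics
[0.2400065  0.49464508 0.2299624 ] [[-8.99683068e-01  4.36543364e-01 -5.18153453e-04]
 [ 4.36543662e-01  8.99682665e-01 -8.56634882e-04]
 [ 9.22154064e-05 -9.96896504e-04 -9.99999499e-01]] 1.0002899481992205 0.025 0.1
[-0.38358489 -0.68328327  1.04394551] [-0.06170883 -0.13238904  1.61882527]
```

View pics/s0.png

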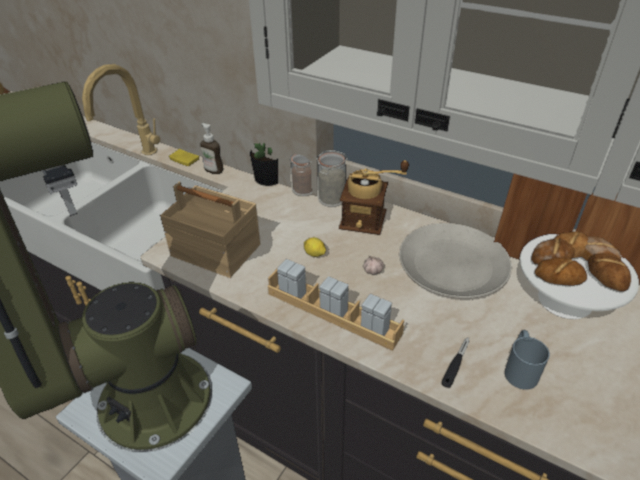

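View pics/t0.png

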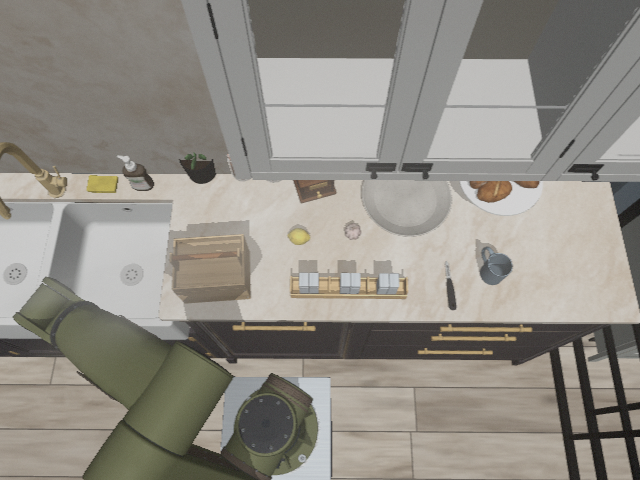

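The scene view shows the crate with tray at about (210,230), the rack with three tin pairs at (335,308), the lemon at (315,247), the garlic at (373,265) and the peeler at (456,363). In the top view these sit at (210,268), (348,286), (299,236), (352,230) and (449,285).

```bash
python3 - <<'E'
from h import *
def st(n,m,W):
    q=W[m]; 
    if len(q)<5: print(n,len(q));return
    print(n,len(q),'med',np.median(q,0).round(4),'lo',np.percentile(q,2,0).round(3),'hi',np.percentile(q,98,0).round(3))
    rc=cv2.minAreaRect((q[:,:2]*1000).astype(np.float32)); print('   rect',np.round(rc[0],1),np.round(rc[1],1),round(rc[2],2))
for k in ('s0','t0'):
    D=np.load(k+'.npz');W=D['W'];x,y,z=W[...,0],W[...,1],W[...,2]
    print(k)
    cr=(x>.2)&(x<.65)&(y>.12)&(y<.5)
    if k=='t0':
        v,u=np.mgrid[0:480,0:640]; cr&=(u>165)&(u<260)&(v>225)&(v<305)
    else:
        v,u=np.mgrid[0:480,0:640]; cr&=(u>155)&(u<265)&(v>180)&(v<280)
    st('handle',cr&(z>.18)&(z<.22),W); st('trayrim',cr&(z>.146)&(z<.162),W);st('body',cr&(z>.03)&(z<.11),W)
    rk=(x>.25)&(x<.6)&(y<.15)&(y>-.35)
    st('tins',rk&(z>.098)&(z<.115),W); st('rack',rk&(z>.022)&(z<.068)&(x<.5),W)
    m=(rk&(z>.098)&(z<.115)).astype(np.uint8)
    n,l,s,c=cv2.connectedComponentsWithStats(m)
    for i in range(1,n):
        if s[i,4]>40: st('  t%d %s'%(i,c[i].round()),l==i,W)
    h=cv2.cvtColor(D['p'],cv2.COLOR_RGB2HSV)
    st('lemon',(h[...,0]>20)&(h[...,0]<35)&(h[...,1]>150)&(x>.3)&(x<.8)&(y<.25)&(y>-.2)&(z<.1)&(z>.01),W)
    st('table',(x>.25)&(x<.6)&(y>-.4)&(y<.1)&(abs(z)<.02),W)
    st('garlic',(x>.4)&(x<.75)&(y>-.15)&(y<.02)&(z>.02)&(z<.07)&(x>.48),W)
E
```

```text
s0
handle 400 med [0.4617 0.2303 0.2035] lo [0.445 0.127 0.183] hi [0.474 0.311 0.21 ]
   rect [461.4 218.6] [ 30.3 192.3] 2.74
trayrim 516 med [0.4418 0.2485 0.1523] lo [0.377 0.126 0.147] hi [0.552 0.32  0.159]
   rect [467.6 219. ] [176.9 205.7] 3.13
body 1091 med [0.3849 0.2137 0.0713] lo [0.376 0.123 0.032] hi [0.394 0.308 0.108]
   rect [385.2 218. ] [ 13.1 195.7] 5.27
tins 1212 med [ 0.4252 -0.193   0.1063] lo [ 0.391 -0.347  0.099] hi [0.532 0.132 0.113]
   rect [ 418.6 -104.8] [484.8 170.5] 77.84
rack 2245 med [ 0.407  -0.1543  0.0389] lo [ 0.39  -0.342  0.023] hi [0.483 0.138 0.066]
   rect [446.  -99.2] [113.2 499.8] 0.76
  t1 [234. 236.] 248 med [0.4447 0.1084 0.1072] lo [0.389 0.1   0.098] hi [0.55  0.147 0.115]
   rect [465.8 108.3] [ 48.4 168. ] 77.84
  t3 [290. 268.] 325 med [ 0.4238 -0.0923  0.1062] lo [ 0.405 -0.119  0.099] hi [ 0.448 -0.061  0.11 ]
   rect [427.4 -89.3] [62.1 48.3] 87.15
  t4 [333. 286.] 358 med [ 0.4245 -0.2189  0.1063] lo [ 0.405 -0.247  0.099] hi [ 0.448 -0.189  0.111]
   rect [ 427.4 -217.3] [47.1 64. ] 2.87
  t5 [373. 302.] 280 med [ 0.4233 -0
[... 1156 characters left out ...]
 279.] 265 med [ 0.4262 -0.0863  0.1061] lo [ 0.407 -0.117  0.099] hi [ 0.449 -0.059  0.113]
   rect [429.4 -87.6] [58.6 46. ] 89.54
  t6 [350. 279.] 275 med [ 0.4272 -0.2173  0.1062] lo [ 0.406 -0.245  0.1  ] hi [ 0.449 -0.187  0.113]
   rect [ 427.3 -216.1] [58.7 45.4] 89.13
  t7 [386. 280.] 208 med [ 0.4264 -0.3274  0.1062] lo [ 0.406 -0.349  0.099] hi [ 0.449 -0.306  0.113]
   rect [ 427.4 -327.7] [44.2 45.2] 88.38
lemon 0
table 10422 med [ 0.4643 -0.1356  0.0008] lo [ 0.327 -0.39  -0.009] hi [0.594 0.091 0.012]
   rect [ 462.  -149.9] [499.6 276. ] 89.99
garlic 315 med [ 0.597  -0.0552  0.0462] lo [ 0.575 -0.117  0.023] hi [ 0.749 -0.018  0.061]
   rect [665.3 -65.9] [ 74.6 187.5] 76.79
```

```bash
python3 - <<'E'
from h import *
v,u=np.mgrid[0:480,0:640]
for k in ('s0','t0'):
    D=np.load(k+'.npz');W=D['W'];x,y,z=W[...,0],W[...,1],W[...,2]
    h=cv2.cvtColor(D['p'],cv2.COLOR_RGB2HSV)
    print(k)
    rk=(x>.36)&(x<.5)&(y<.0)&(y>-.45)
    m=(rk&(z>.098)&(z<.115)).astype(np.uint8)
    n,l,s,c=cv2.connectedComponentsWithStats(m)
    for i in range(1,n):
        if s[i,4]>40:
            q=W[l==i]; rc=cv2.minAreaRect((q[:,:2]*1000).astype(np.float32)); print(' tin',np.round(rc[0],1),np.round(rc[1],1),round(rc[2],2),'z',np.median(q[:,2]).round(4),'ylohi',np.percentile(q[:,1],[1,99]).round(4),'x',np.percentile(q[:,0],[1,99]).round(4))
    q=W[rk&(z>.03)&(z<.064)]; ys=np.percentile(q[:,1],[.5,99.5]);print('rack y',ys.round(4))
    f=q[(q[:,2]<.046)&(q[:,0]<.412)&(q[:,2]>.03)]; pf=np.polyfit(f[:,1],f[:,0],1); print(' front rail slope deg',-np.degrees(pf[0]),'x at mid',np.polyval(pf,ys.mean()).round(4))
    # board tops
    b=W[rk&(z>.058)&(z<.07)]; print(' boards',len(b),b[:,1].round(3)[np.argsort(b[:,1])][::max(1,len(b)//20)])
    # tray handle line
    cr=(x>.4)&(x<.53)&(y>.1)&(y<.33)&(z>.19)&(z<.22)
    if k=='t0': cr&=(u<260)
    q=W[cr]; pf=np.polyfit(q[:,1],q[:,0],1); print('handle y',np.percentile(q[:,1],[.5,99.5]).round(4),'slope yaw',-np.degrees(pf[0]),'x',np.percentile(q[:,0]-np.polyval(pf,q[:,1])+np.polyval(pf,.2175),[2,50,98]).round(4))
    cr=(x>.36)&(x<.57)&(y>.08)&(y<.36)&(z>.147)&(z<.16)
    q=W[cr];
    for a,b_ in ((.11,.14),(.3,.33)): print('  y end pts')
    e=q[q[:,0]<.40]; pf=np.polyfit(e[:,1],e[:,0],1); print(' front rim yaw',-np.degrees(pf[0]),np.polyval(pf,.2175).round(4))
    big=W[(x>.54)&(x<.9)&(y>.07)&(y<.4)&(z>.02)&(z<.5)]; print('obst behind', len(big), np.percentile(big,[0,1,50],0).round(3) if len(big) else '')
    lem=(h[...,0]>18)&(h[...,0]<35)&(h[...,1]>150)&(x>.45)&(x<.7)&(y<.15)&(y>-.2); print('lemon',np.median(W[lem],0).round(3))
    pe=(h[...,2]<60)&(x>.3)&(x<.6)&(y<-.42)&(y>-.7)&(z<.04); print('peeler',pe.sum(),np.percentile(W[pe],[2,98],0).round(3))
E
```

```text
s0
 tin [427.4 -89.3] [62.1 48.3] 87.15 z 0.1062 ylohi [-0.1196 -0.0601] x [0.4044 0.4496]
 tin [ 427.4 -217.3] [47.1 64. ] 2.87 z 0.1063 ylohi [-0.2479 -0.1883] x [0.4046 0.449 ]
 tin [ 426.7 -335.6] [48.5 62.3] 3.41 z 0.1063 ylohi [-0.3657 -0.3066] x [0.4041 0.4494]
rack y [-0.4005 -0.0299]
 front rail slope deg -0.10071123077186725 x at mid 0.4023
 boards 415 [-0.401 -0.398 -0.367 -0.363 -0.349 -0.333 -0.317 -0.278 -0.275 -0.248
 -0.245 -0.228 -0.213 -0.193 -0.155 -0.121 -0.118 -0.11  -0.086 -0.068
 -0.033]
handle y [0.1086 0.313 ] slope yaw 4.80179094378356 x [0.4514 0.4614 0.4774]
  y end pts
  y end pts
 front rim yaw 3.497453653474214 0.3863
obst behind 8357 [[0.54  0.07  0.02 ]
 [0.544 0.072 0.024]
 [0.849 0.251 0.197]]
lemon [ 0.587 -0.063  0.044]
peeler 7124 [[ 0.337 -0.691 -0.467]
 [ 0.402 -0.424  0.016]]
t0
 tin [429.4 -87.6] [58.6 46. ] 89.54 z 0.1061 ylohi [-0.1166 -0.0585] x [0.4066 0.4512]
 tin [ 427.3 -216.1] [58.7 45.4] 89.13 z 0.1062 ylohi [-0.2453 -0.1868] x [0.4054 0.4493]
 tin [ 427.8 -335.3] [59.7 46.4] 88.78 z 0.1063 ylohi [-0.3651 -0.3059] x [0.4052 0.4501]
rack y [-0.3988 -0.0284]
 front rail slope deg -0.14115700885323185 x at mid 0.402
 boards 161 [-0.399 -0.398 -0.396 -0.393 -0.338 -0.316 -0.305 -0.277 -0.275 -0.273
 -0.235 -0.21  -0.154 -0.154 -0.151 -0.101 -0.079 -0.06  -0.032 -0.031
 -0.028]
handle y [0.1105 0.3121] slope yaw 4.590389290037773 x [0.453  0.4646 0.4775]
  y end pts
  y end pts
 front rim yaw 3.0600277613264724 0.3883
obst behind 7086 [[0.54  0.07  0.02 ]
 [0.542 0.111 0.029]
 [0.851 0.283 0.289]]
lemon [nan nan nan]
peeler 7 [[ 0.338 -0.663 -0.789]
 [ 0.369 -0.423 -0.047]]
  return _methods._mean(a, axis=axis, dtype=dtype,
  ret = um.true_divide(
```

Request:
carry_out:
  targets:
    - {"linear": [0.0225,-0.0277,0.009],"angular": [0,0,-0.106],"claw": -1}
    - {"linear": [0.0225,-0.0277,0.009],"angular": [0,0,-0.106],"claw": -1}
    - {"linear": [0.0225,-0.0277,0.009],"angular": [0,0,-0.106],"claw": -1}
    - {"linear": [0.0225,-0.0277,0.009],"angular": [0,0,-0.106],"claw": -1}
    - {"linear": [0.0225,-0.0277,0.009],"angular": [0,0,-0.106],"claw": -1}
    - {"linear": [0.0225,-0.0277,0.009],"angular": [0,0,-0.106],"claw": -1}
    - {"linear": [0.0225,-0.0277,0.009],"angular": [0,0,-0.106],"claw": -1}
    - {"linear": [0.0225,-0.0277,0.009],"angular": [0,0,-0.106],"claw": -1}
    - {"linear": [0.0225,-0.0277,0.009],"angular": [0,0,-0.106],"claw": -1}
    - {"linear": [0.0225,-0.0277,0.009],"angular": [0,0,-0.106],"claw": -1}

```text
time_s: 1.1
position: [0.4658, 0.2165, 0.3206]
orientation: [[-0.055, 0.999, -0.0], [0.999, 0.055, -0.0], [-0.0, -0.0, -1.0]]
ft_force: [-0.1, 0.5, 0.4]
gripper_width: 1.001
grip_force: 0.0
```

```bash
cat >> h.py <<'E'
def line(q,ax=1):  # x as function of y
    pf=np.polyfit(q[:,1],q[:,0],1); return pf,-np.degrees(pf[0])
def pose():
    s=r.read_state(); O=np.array(s['orientation']); print('t',s['time_s'],'pos',np.round(s['position'],4),'yaw',np.degrees(np.arctan2(O[1,1],O[0,1])).round(2),'tilt',O[:,2].round(4),'w',round(s['gripper_width'],3),'g',round(s['grip_force'],1),'F',np.round(s['ft_force'],1))
E
python3 - <<'E'
from h import *
pose();p,d,C=snap('wrist','w1.png');W=cloud(d,C);np.savez('w1',p=p,W=W)
x,y,z=W[...,0],W[...,1],W[...,2]
q=W[(z>.192)&(z<.212)&(abs(x-.465)<.04)&(y>.13)&(y<.3)];print(len(q),line(q)[1],np.percentile(q,[2,50,98],0).round(4)); pf=line(q)[0]; print('x@',np.polyval(pf,.2175))
q=W[(z>.147)&(z<.16)&(x>.36)&(x<.57)&(y>.09)&(y<.34)]
rc=cv2.minAreaRect((q[:,:2]*1000).astype(np.float32)); print(rc)
E
```

```text
t 1.1 pos [0.4658 0.2165 0.3206] yaw 3.13 tilt [-4.e-04 -1.e-04 -1.e+00] w 1.001 g 0.0 F [-0.1  0.5  0.4]
4077 4.504989063190608 [[0.456  0.1347 0.1996]
 [0.4674 0.2254 0.2047]
 [0.4794 0.2975 0.2068]]
x@ 0.4677897913239903
((468.184814453125, 210.87368774414062), (164.30276489257812, 214.4480743408203), 4.453603744506836)
```

View pics/w1.png

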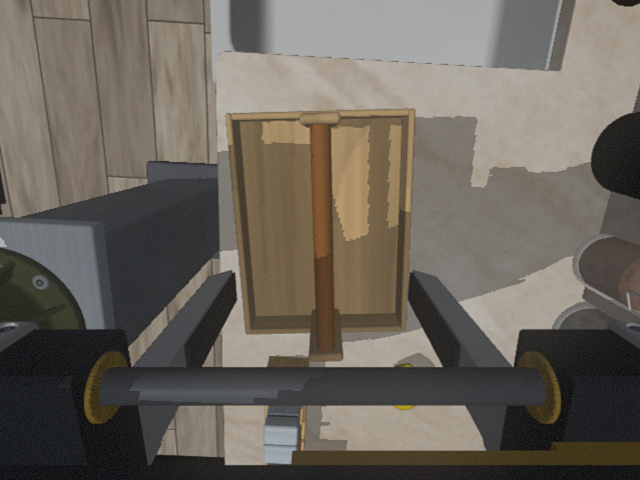

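Wrist view: the tray spans columns 230-412 and rows 112-330, with the handle near column 322. It measures 164 x 214 mm as expected, centred at (0.468, 0.211), yaw 4.45°.

Request:
carry_out:
  squeeze: 40
  targets:
    - {"linear": [0.0012,-0.0028,-0.03],"angular": [0,0,0.012],"claw": -1}
    - {"linear": [0.001,-0.0027,-0.03],"angular": [0,0,0.012],"claw": -1}
    - {"linear": [0,0,-0.03],"claw": -1}
    - {"linear": [0,0,-0.0265],"claw": -1}
    - {"linear": [0,0,0],"claw": 1}
    - {"linear": [0,0,0],"claw": 1}
    - {"linear": [0,0,0],"claw": 1}
    - {"linear": [0,0,0],"claw": 1}
    - {"linear": [0,0,0],"claw": 1}
    - {"linear": [0,0,0],"claw": 1}

```text
invalid input
```

Request:
carry_out:
  squeeze: 40
  targets:
    - {"linear": [0.0012,-0.0028,-0.03],"angular": [0,0,0.012],"claw": -1}
    - {"linear": [0.001,-0.0027,-0.03],"angular": [0,0,0.012],"claw": -1}
    - {"linear": [0,0,-0.03],"angular": [0,0,0],"claw": -1}
    - {"linear": [0,0,-0.0265],"angular": [0,0,0],"claw": -1}
    - {"linear": [0,0,0],"angular": [0,0,0],"claw": 1}
    - {"linear": [0,0,0],"angular": [0,0,0],"claw": 1}
    - {"linear": [0,0,0],"angular": [0,0,0],"claw": 1}
    - {"linear": [0,0,0],"angular": [0,0,0],"claw": 1}
    - {"linear": [0,0,0],"angular": [0,0,0],"claw": 1}
    - {"linear": [0,0,0],"angular": [0,0,0],"claw": 1}

```text
time_s: 2.15
position: [0.4674, 0.2124, 0.2044]
orientation: [[-0.083, 0.997, 0.001], [0.997, 0.083, 0.0], [0.0, 0.001, -1.0]]
ft_force: [0.1, -0.4, 0.8]
gripper_width: 0.526
grip_force: 0.0
```

Request:
carry_out:
  targets:
    - {"linear": [0,0,0],"angular": [0,0,0],"claw": 1}
    - {"linear": [0,0,0],"angular": [0,0,0],"claw": 1}
    - {"linear": [0,0,0],"angular": [0,0,0],"claw": 1}
    - {"linear": [0,0,0],"angular": [0,0,0],"claw": 1}
    - {"linear": [0,0,0],"angular": [0,0,0],"claw": 1}
    - {"linear": [0,0,0],"angular": [0,0,0],"claw": 1}
    - {"linear": [0,0,0.006],"angular": [0,0,0],"claw": 1}
    - {"linear": [0,0,0.01],"angular": [0,0,0],"claw": 1}
    - {"linear": [0,0,0.015],"angular": [0,0,0],"claw": 1}
    - {"linear": [0,0,0.015],"angular": [0,0,0],"claw": 1}

```text
time_s: 3.15
position: [0.4673, 0.2123, 0.251]
orientation: [[-0.083, 0.997, -0.0], [0.997, 0.083, -0.0], [-0.0, -0.0, -1.0]]
ft_force: [0.0, 1.3, -4.7]
gripper_width: 0.161
grip_force: 40.0
```

Request:
carry_out:
  targets:
    - {"linear": [0.02,0,0.01],"angular": [0,0,0],"claw": 1}
    - {"linear": [0.03,0,0],"angular": [0,0,0],"claw": 1}
    - {"linear": [0.03,0,0],"angular": [0,0,0],"claw": 1}
    - {"linear": [0.03,0,0],"angular": [0,0,0],"claw": 1}
    - {"linear": [0.03,0,0],"angular": [0,0,0],"claw": 1}
    - {"linear": [0.03,0,0],"angular": [0,0,0],"claw": 1}
    - {"linear": [0.023,0,0],"angular": [0,0,0],"claw": 1}
    - {"linear": [0,0,-0.02],"angular": [0,0,0],"claw": 1}
    - {"linear": [0,0,-0.03],"angular": [0,0,0],"claw": 1}
    - {"linear": [0,0,-0.03],"angular": [0,0,0],"claw": 1}

```text
time_s: 4.15
position: [0.6604, 0.2122, 0.1794]
orientation: [[-0.083, 0.997, 0.0], [0.997, 0.083, 0.0], [0.0, 0.0, -1.0]]
ft_force: [0.7, -0.3, -3.8]
gripper_width: 0.161
grip_force: 40.0
```

```bash
python3 - <<'E'
from h import *
pose();p,d,C=snap('scene','s1.png')
E
```

```text
t 4.15 pos [0.6604 0.2122 0.1794] yaw 4.75 tilt [ 3.e-04  1.e-04 -1.e+00] w 0.161 g 40.0 F [ 0.7 -0.3 -3.8]
```

View pics/s1.png

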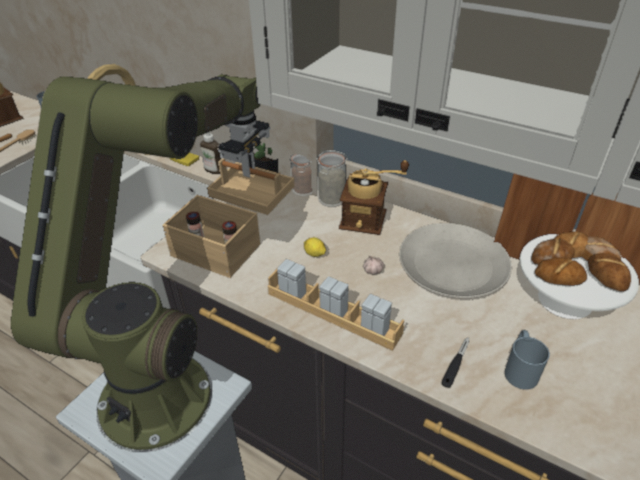

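The tray hangs level at (250,185), clear of everything. Two jar caps show in the crate, at (194,217) and (230,228). Next I lower the tray and release it.

Request:
carry_out:
  targets:
    - {"linear": [0,0,-0.03],"angular": [0,0,0],"claw": 1}
    - {"linear": [0,0,-0.025],"angular": [0,0,0],"claw": 1}
    - {"linear": [0,0,-0.02],"angular": [0,0,0],"claw": 1}
    - {"linear": [0,0,-0.01],"angular": [0,0,0],"claw": 1}
    - {"linear": [0,0,-0.004],"angular": [0,0,0],"claw": 1}
    - {"linear": [0,0,-0.001],"angular": [0,0,0],"claw": 1}
    - {"linear": [0,0,0],"angular": [0,0,0],"claw": -1}
    - {"linear": [0,0,0],"angular": [0,0,0],"claw": -1}
    - {"linear": [0,0,0],"angular": [0,0,0],"claw": -1}
    - {"linear": [0,0,0],"angular": [0,0,0],"claw": -1}

```text
time_s: 5.2
position: [0.6606, 0.2124, 0.0907]
orientation: [[-0.083, 0.997, 0.001], [0.997, 0.083, 0.0], [0.0, 0.001, -1.0]]
ft_force: [0.4, 0.3, 0.3]
gripper_width: 0.46
grip_force: 0.0
```

Request:
carry_out:
  targets:
    - {"linear": [0,0,0],"angular": [0,0,0],"claw": -1}
    - {"linear": [0,0,0],"angular": [0,0,0],"claw": -1}
    - {"linear": [0,0,0.03],"angular": [0,0,0],"claw": -1}
    - {"linear": [0,0,0.04],"angular": [0,0,0],"claw": -1}
    - {"linear": [0,0,0.04],"angular": [0,0,0],"claw": -1}
    - {"linear": [0,0,0.04],"angular": [0,0,0],"claw": -1}
    - {"linear": [-0.035,0,0.04],"angular": [0,0,0],"claw": -1}
    - {"linear": [-0.045,0,0.03],"angular": [0,0,0],"claw": -1}
    - {"linear": [-0.045,0,0],"angular": [0,0,0],"claw": -1}
    - {"linear": [-0.045,0,0],"angular": [0,0,0],"claw": -1}

```text
time_s: 6.2
position: [0.4941, 0.2121, 0.306]
orientation: [[-0.083, 0.997, 0.002], [0.997, 0.083, 0.001], [0.0, 0.002, -1.0]]
ft_force: [1.1, -0.2, 0.5]
gripper_width: 1.002
grip_force: 0.0
```

```bash
python3 - <<'E'
from h import *
pose();p,d,C=snap('wrist','w2.png');W=cloud(d,C);np.savez('w2',p=p,W=W)
x,y,z=W[...,0],W[...,1],W[...,2]
q=W[(z>.112)&(z<.125)&(x>.36)&(x<.57)&(y>.09)&(y<.34)]
rc=cv2.minAreaRect((q[:,:2]*1000).astype(np.float32)); print('crate',rc)
m=((z>.1)&(z<.118)&(x>.39)&(x<.545)&(y>.11)&(y<.31)&(p.max(-1)<90)).astype(np.uint8)
n,l,s,c=cv2.connectedComponentsWithStats(m)
for i in range(1,n):
    if s[i,4]>60:
        q=W[l==i]; print('jar',s[i,4],c[i].round(),np.median(q[:,2]).round(4),cv2.minEnclosingCircle((q[:,:2]*1000).astype(np.float32)))
E
```

```text
t 6.2 pos [0.4941 0.2121 0.306 ] yaw 4.74 tilt [ 1.5e-03  6.0e-04 -1.0e+00] w 1.002 g 0.0 F [ 1.1 -0.2  0.5]
crate ((468.25836181640625, 211.11810302734375), (164.52798461914062, 213.21865844726562), 4.6487717628479)
jar 67 [249. 113.] 0.1104 ((421.06964111328125, 307.65185546875), 30.237953186035156)
jar 1290 [293. 153.] 0.1111 ((463.2313232421875, 274.1666259765625), 20.021291732788086)
jar 458 [220. 221.] 0.1087 ((394.09747314453125, 198.488037109375), 52.96799087524414)
jar 1110 [303. 270.] 0.1109 ((480.650634765625, 154.29598999023438), 20.305767059326172)
jar 565 [320. 308.] 0.1093 ((500.8670654296875, 113.658447265625), 43.856231689453125)
```

View pics/w2.png

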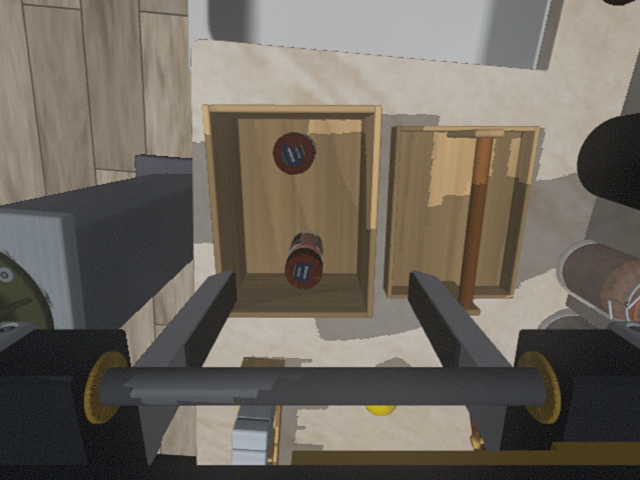

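Wrist view: the crate holds only two jars, caps at (293,153) and (303,270), standing at (0.463, 0.274) and (0.481, 0.154) with their tops at z = 0.111. The tray stands level behind the crate. Next: the rack tins.

Request:
carry_out:
  targets:
    - {"linear": [-0.0095,-0.045,0],"angular": [0,0,-0.012],"claw": -1}
    - {"linear": [-0.0095,-0.045,0],"angular": [0,0,-0.012],"claw": -1}
    - {"linear": [-0.0095,-0.045,0],"angular": [0,0,-0.012],"claw": -1}
    - {"linear": [-0.0095,-0.045,0],"angular": [0,0,-0.012],"claw": -1}
    - {"linear": [-0.0095,-0.045,0],"angular": [0,0,-0.012],"claw": -1}
    - {"linear": [-0.0095,-0.045,0],"angular": [0,0,-0.012],"claw": -1}
    - {"linear": [-0.0095,-0.045,0],"angular": [0,0,-0.011],"claw": -1}
    - {"linear": [0,-0.045,0],"angular": [0,0,0],"claw": -1}
    - {"linear": [0,0,0],"angular": [0,0,0],"claw": -1}

```text
time_s: 7.15
position: [0.4287, -0.1516, 0.3053]
orientation: [[0.005, 1.0, -0.0], [1.0, -0.005, -0.001], [-0.001, -0.0, -1.0]]
ft_force: [0.5, 0.6, 0.1]
gripper_width: 1.001
grip_force: 0.0
```

```bash
python3 - <<'E'
from h import *
pose();p,d,C=snap('wrist','w3.png');W=cloud(d,C);np.savez('w3',p=p,W=W)
x,y,z=W[...,0],W[...,1],W[...,2]
rk=(x>.385)&(x<.475)&(y<.0)&(y>-.43)
n,l,s,c=cv2.connectedComponentsWithStats((rk&(z>.1)&(z<.112)).astype(np.uint8))
for i in range(1,n):
    if s[i,4]>60:
        q=W[l==i]; print('tin',s[i,4],np.median(q[:,2]).round(4),cv2.minAreaRect((q[:,:2]*1000).astype(np.float32)),np.percentile(q[:,1],[1,99]).round(4))
q=W[rk&(z>.056)&(z<.064)];n,e=np.histogram(q[:,1],bins=np.arange(-.42,0,.004));print([(round(a,3),b) for a,b in zip(e,n) if b>15])
q=W[rk&(z>.028)&(z<.038)];print('rail z',np.median(q[:,2]),len(q));n,e=np.histogram(q[:,0],bins=np.arange(.385,.475,.003));print([(round(a,3),b) for a,b in zip(e,n) if b>15])
E
```

```text
t 7.15 pos [ 0.4287 -0.1516  0.3053] yaw -0.27 tilt [-1.e-04 -6.e-04 -1.e+00] w 1.001 g 0.0 F [0.5 0.6 0.1]
tin 2787 0.1058 ((429.6252136230469, -90.56468200683594), (59.481197357177734, 43.97789001464844), 89.92916107177734) [-0.12  -0.061]
tin 2144 0.1056 ((428.94793701171875, -217.51553344726562), (43.99632263183594, 59.2344856262207), 0.15295378863811493) [-0.2465 -0.1884]
tin 680 0.1054 ((428.7355651855469, -316.5906066894531), (21.715219497680664, 44.246944427490234), 88.41748046875) [-0.3266 -0.3063]
[(np.float64(-0.308), np.int64(107)), (np.float64(-0.28), np.int64(97)), (np.float64(-0.276), np.int64(111)), (np.float64(-0.192), np.int64(64)), (np.float64(-0.16), np.int64(61)), (np.float64(-0.156), np.int64(166)), (np.float64(-0.04), np.int64(26)), (np.float64(-0.036), np.int64(213)), (np.float64(-0.032), np.int64(94))]
rail z 0.03355727558212728 2568
[(np.float64(0.397), np.int64(370)), (np.float64(0.4), np.int64(603)), (np.float64(0.403), np.int64(141)), (np.float64(0.406), np.int64(16)), (np.float64(0.409), np.int64(19)), (np.float64(0.412), np.int64(21)), (np.float64(0.415), np.int64(25)), (np.float64(0.418), np.int64(21)), (np.float64(0.421), np.int64(18)), (np.float64(0.424), np.int64(19)), (np.float64(0.427), np.int64(23)), (np.float64(0.43), np.int64(21)), (np.float64(0.433), np.int64(20)), (np.float64(0.436), np.int64(17)), (np.float64(0.439), np.int64(25)), (np.float64(0.442), np.int64(19)), (np.float64(0.445), np.int64(20)), (np.float64(0.448), np.int64(18)), (np.float64(0.451), np.int64(28)), (np.float64(0.454), np.int64(479)), (np.float64(0.457), np.int64(599)), (np.float64(0.46), np.int64(46))]
```

View pics/w3.png

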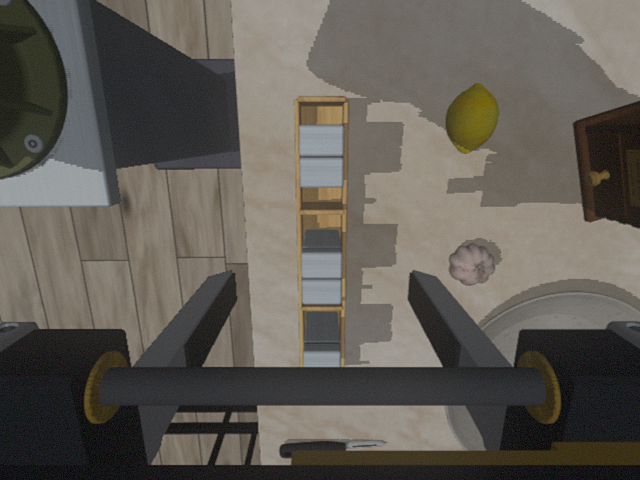

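Wrist view: the rack runs down columns 296-347, and the boards place the bay centres at y = -0.095 and -0.217. The tin pairs sit at y = -0.0905 and -0.2175, x = 0.429, with the lemon and garlic well clear. I start with tin 1a.

Request:
carry_out:
  squeeze: 15
  targets:
    - {"linear": [0,0.038,-0.04],"angular": [0,0,0.005],"claw": -0.28}
    - {"linear": [0,0.038,-0.04],"angular": [0,0,0],"claw": -0.28}
    - {"linear": [0,0,-0.04],"angular": [0,0,0],"claw": -0.28}
    - {"linear": [0,0,-0.04],"angular": [0,0,0],"claw": -0.28}
    - {"linear": [0,0,0],"angular": [0,0,0],"claw": -0.28}
    - {"linear": [0,0,-0.04],"angular": [0,0,0],"claw": -0.28}
    - {"linear": [0,0,-0.04],"angular": [0,0,0],"claw": -0.28}
    - {"linear": [0,0,-0.001],"angular": [0,0,0],"claw": 1}
    - {"linear": [0,0,0],"angular": [0,0,0],"claw": 1}
    - {"linear": [0,0,0],"angular": [0,0,0],"claw": 1}

```text
time_s: 8.2
position: [0.4306, -0.079, 0.0743]
orientation: [[-0.005, 1.0, 0.003], [1.0, 0.005, -0.001], [-0.001, 0.003, -1.0]]
ft_force: [0.3, -0.5, 0.4]
gripper_width: 0.468
grip_force: 15.0
```

Request:
carry_out:
  targets:
    - {"linear": [0,0,0],"angular": [0,0,0],"claw": 1}
    - {"linear": [0,0.003,0],"angular": [0,0,0],"claw": 1}
    - {"linear": [0,0.005,0],"angular": [0,0,0],"claw": 1}
    - {"linear": [0,0.005,0],"angular": [0,0,0],"claw": 1}
    - {"linear": [0,0.005,0],"angular": [0,0,0],"claw": 1}
    - {"linear": [0,0.004,0],"angular": [0,0,0],"claw": 1}
    - {"linear": [0,0,0],"angular": [0,0,0],"claw": 1}

```text
time_s: 8.9
position: [0.4309, -0.0571, 0.0743]
orientation: [[-0.005, 1.0, 0.005], [1.0, 0.005, -0.001], [-0.001, 0.005, -1.0]]
ft_force: [1.2, 0.3, 7.5]
gripper_width: 0.465
grip_force: 15.0
```

Request:
carry_out:
  targets:
    - {"linear": [0,0,0],"angular": [0,0,0],"claw": -0.28}
    - {"linear": [0,0,0],"angular": [0,0,0],"claw": -0.28}
    - {"linear": [0,0,0],"angular": [0,0,0],"claw": -0.28}
    - {"linear": [0,0,0.04],"angular": [0,0,0],"claw": -0.28}
    - {"linear": [0,0,0.04],"angular": [0,0,0],"claw": -0.28}
    - {"linear": [0,-0.035,0.04],"angular": [0,0,0],"claw": -0.28}
    - {"linear": [0,-0.035,0.04],"angular": [0,0,0],"claw": -0.28}
    - {"linear": [0,-0.03,0.04],"angular": [0,0,0],"claw": -0.28}
    - {"linear": [0,0,0],"angular": [0,0,0],"claw": -0.28}

```text
time_s: 9.8
position: [0.4303, -0.1557, 0.2719]
orientation: [[-0.002, 1.0, 0.007], [1.0, 0.002, -0.003], [-0.004, 0.007, -1.0]]
ft_force: [0.7, 0.4, -0.7]
gripper_width: 0.637
grip_force: 0.0
```

```bash
cat > tins.py <<'E'
from h import *
def tins(tag):
    pose();p,d,C=snap('wrist',tag+'.png');W=cloud(d,C)
    x,y,z=W[...,0],W[...,1],W[...,2]
    rk=(x>.385)&(x<.475)&(y<.0)&(y>-.43)
    n,l,s,c=cv2.connectedComponentsWithStats((rk&(z>.098)&(z<.118)).astype(np.uint8))
    for i in range(1,n):
        if s[i,4]>60:
            q=W[l==i]; print('top',s[i,4],'z',np.percentile(q[:,2],[5,50,95]).round(4),[np.round(a,1) for a in cv2.minAreaRect((q[:,:2]*1000).astype(np.float32))])
    q=W[rk&(z>.056)&(z<.064)];n,e=np.histogram(q[:,1],bins=np.arange(-.42,0,.004));print([(float(round(a,3)),int(b)) for a,b in zip(e,n) if b>40])
E
python3 -c "
from tins import *
tins('w4')"
```

```text
t 9.8 pos [ 0.4303 -0.1557  0.2719] yaw 0.13 tilt [ 0.0068 -0.0035 -1.    ] w 0.637 g 0.0 F [ 0.7  0.4 -0.7]
top 1874 z [0.104  0.1059 0.1072] [array([432.7, -53.7]), array([44. , 29.3]), np.float64(0.1)]
top 1649 z [0.1039 0.1058 0.107 ] [array([ 429.7, -105.8]), array([43.5, 29.4]), np.float64(0.1)]
top 2589 z [0.103  0.1056 0.1069] [array([ 429.2, -217.9]), array([43.9, 60.1]), np.float64(0.4)]
top 205 z [0.0984 0.1022 0.105 ] [array([ 428.8, -307.7]), array([ 3.9, 43.6]), np.float64(89.6)]
top 277 z [0.1043 0.1055 0.1066] [array([ 428.9, -361.5]), array([10.3, 42.7]), np.float64(89.1)]
[(-0.308, 133), (-0.28, 129), (-0.276, 128), (-0.192, 81), (-0.16, 55), (-0.156, 218), (-0.036, 122), (-0.032, 104)]
```

Request:
carry_out:
  targets:
    - {"linear": [-0.001,0.025,-0.02],"angular": [0.0035,0.0068,0],"claw": -0.28}
    - {"linear": [-0.001,0.025,-0.02],"angular": [0,0,0],"claw": -0.28}
    - {"linear": [0,0,-0.03],"angular": [0,0,0],"claw": -0.28}
    - {"linear": [0,0,-0.03],"angular": [0,0,0],"claw": -0.28}
    - {"linear": [0,0,-0.03],"angular": [0,0,0],"claw": -0.28}
    - {"linear": [0,0,-0.03],"angular": [0,0,0],"claw": -0.28}
    - {"linear": [0,0,-0.025],"angular": [0,0,0],"claw": -0.28}
    - {"linear": [0,0,-0.015],"angular": [0,0,0],"claw": -0.28}
    - {"linear": [0,0,0],"angular": [0,0,0],"claw": -0.28}

```text
time_s: 10.75
position: [0.4255, -0.1015, 0.0646]
orientation: [[-0.006, 1.0, -0.012], [1.0, 0.006, 0.005], [0.005, -0.012, -1.0]]
ft_force: [0.3, -0.3, 0.1]
gripper_width: 0.638
grip_force: 0.0
```

Request:
carry_out:
  targets:
    - {"linear": [0.003,-0.004,0],"angular": [-0.003,-0.006,0],"claw": -0.28}
    - {"linear": [0,0,0],"angular": [0,0,0],"claw": -0.28}

```text
time_s: 10.95
position: [0.4308, -0.1069, 0.0678]
orientation: [[-0.005, 1.0, 0.001], [1.0, 0.005, -0.0], [-0.0, 0.001, -1.0]]
ft_force: [-0.5, 0.2, 0.8]
gripper_width: 0.64
grip_force: 0.0
```

Request:
carry_out:
  targets:
    - {"linear": [-0.001,0,-0.003],"angular": [0,0,0],"claw": -0.28}
    - {"linear": [0,0,0],"angular": [0,0,0],"claw": 1}
    - {"linear": [0,0,0],"angular": [0,0,0],"claw": 1}
    - {"linear": [0,0,0],"angular": [0,0,0],"claw": 1}
    - {"linear": [0,-0.004,0],"angular": [0,0,0],"claw": 1}
    - {"linear": [0,-0.006,0],"angular": [0,0,0],"claw": 1}
    - {"linear": [0,-0.006,0],"angular": [0,0,0],"claw": 1}
    - {"linear": [0,-0.006,0],"angular": [0,0,0],"claw": 1}
    - {"linear": [0,-0.006,0],"angular": [0,0,0],"claw": 1}
    - {"linear": [0,-0.003,0],"angular": [0,0,0],"claw": 1}

```text
time_s: 11.95
position: [0.4294, -0.1382, 0.0642]
orientation: [[-0.004, 1.0, -0.0], [1.0, 0.004, 0.001], [0.001, -0.0, -1.0]]
ft_force: [2.3, 15.8, 8.4]
gripper_width: 0.467
grip_force: 15.0
```

Request:
carry_out:
  targets:
    - {"linear": [0,0,0],"angular": [0,0,0],"claw": -0.28}
    - {"linear": [0,0,0],"angular": [0,0,0],"claw": -0.28}
    - {"linear": [0,0,0],"angular": [0,0,0],"claw": -0.28}
    - {"linear": [0,0,0.03],"angular": [0,0,0],"claw": -0.28}
    - {"linear": [0,0,0.03],"angular": [0,0,0],"claw": -0.28}
    - {"linear": [0,-0.02,0.03],"angular": [0,0,0],"claw": -0.28}
    - {"linear": [0,-0.02,0.03],"angular": [0,0,0],"claw": -0.28}
    - {"linear": [0,-0.02,0.03],"angular": [0,0,0],"claw": -0.28}
    - {"linear": [0,-0.015,0.03],"angular": [0,0,0],"claw": -0.28}
    - {"linear": [0,0,0],"angular": [0,0,0],"claw": -0.28}

```text
time_s: 12.95
position: [0.4301, -0.2145, 0.2475]
orientation: [[-0.004, 1.0, 0.004], [1.0, 0.004, -0.003], [-0.003, 0.004, -1.0]]
ft_force: [0.3, 0.4, -1.0]
gripper_width: 0.641
grip_force: 0.0
```

```bash
python3 -c "
from tins import *
tins('w5')"
```

```text
t 12.95 pos [ 0.4301 -0.2145  0.2475] yaw 0.21 tilt [ 0.004  -0.0028 -1.    ] w 0.641 g 0.0 F [ 0.3  0.4 -1. ]
top 2725 z [0.1034 0.1059 0.1074] [array([432.7, -54. ]), array([44., 30.]), np.float64(0.4)]
top 2040 z [0.1042 0.1059 0.1071] [array([ 431. , -137.2]), array([43.9, 29.8]), np.float64(0.2)]
top 3378 z [0.1034 0.1057 0.1069] [array([ 429.1, -218. ]), array([44. , 60.1]), np.float64(0.7)]
top 1944 z [0.1019 0.1055 0.1067] [array([ 428.8, -328.4]), array([44.3, 43.9]), np.float64(89.6)]
[(-0.308, 142), (-0.28, 156), (-0.276, 149), (-0.192, 45), (-0.16, 107), (-0.156, 107), (-0.072, 85)]
```

Bay 1 is open: its tins stand at y = -0.054 and -0.137, a 53 mm gap. Now bay 2.

Request:
carry_out:
  targets:
    - {"linear": [-0.0005,0.0115,-0.02],"angular": [0,0,0],"claw": -0.28}
    - {"linear": [0,0,-0.03],"angular": [0,0,0],"claw": -0.28}
    - {"linear": [0,0,-0.03],"angular": [0,0,0],"claw": -0.28}
    - {"linear": [0,0,-0.03],"angular": [0,0,0],"claw": -0.28}
    - {"linear": [0,0,-0.03],"angular": [0,0,0],"claw": -0.28}
    - {"linear": [0,0,-0.025],"angular": [0,0,0],"claw": -0.28}
    - {"linear": [0,0,-0.015],"angular": [0,0,0],"claw": -0.28}
    - {"linear": [0,0,0],"angular": [0,0,0],"claw": -0.28}

```text
time_s: 13.8
position: [0.4273, -0.1999, 0.0615]
orientation: [[-0.006, 1.0, -0.005], [1.0, 0.006, 0.003], [0.003, -0.005, -1.0]]
ft_force: [0.7, -0.1, 0.2]
gripper_width: 0.639
grip_force: 0.0
```

Request:
carry_out:
  targets:
    - {"linear": [0.002,-0.003,0.002],"angular": [0,0,0],"claw": -0.28}
    - {"linear": [0,0,0],"angular": [0,0,0],"claw": 1}
    - {"linear": [0,0,0],"angular": [0,0,0],"claw": 1}
    - {"linear": [0,0,0],"angular": [0,0,0],"claw": 1}
    - {"linear": [0,0.004,0],"angular": [0,0,0],"claw": 1}
    - {"linear": [0,0.005,0],"angular": [0,0,0],"claw": 1}
    - {"linear": [0,0.005,0],"angular": [0,0,0],"claw": 1}
    - {"linear": [0,0.005,0],"angular": [0,0,0],"claw": 1}
    - {"linear": [0,0.005,0],"angular": [0,0,0],"claw": 1}
    - {"linear": [0,0.002,0],"angular": [0,0,0],"claw": 1}

```text
time_s: 14.8
position: [0.4308, -0.1786, 0.0667]
orientation: [[-0.005, 1.0, -0.0], [1.0, 0.005, -0.001], [-0.001, -0.0, -1.0]]
ft_force: [-4.5, -7.1, 3.8]
gripper_width: 0.464
grip_force: 15.0
```

Request:
carry_out:
  targets:
    - {"linear": [0,0,0],"angular": [0,0,0],"claw": -0.28}
    - {"linear": [0,0,0],"angular": [0,0,0],"claw": -0.28}
    - {"linear": [0,0,0],"angular": [0,0,0],"claw": -0.28}
    - {"linear": [0,0,0.03],"angular": [0,0,0],"claw": -0.28}
    - {"linear": [0,0,0.03],"angular": [0,0,0],"claw": -0.28}
    - {"linear": [0,-0.02,0.02],"angular": [0,0,0],"claw": -0.28}
    - {"linear": [0,-0.02,0],"angular": [0,0,0],"claw": -0.28}
    - {"linear": [0,-0.016,0],"angular": [0,0,0],"claw": -0.28}
    - {"linear": [0,0,0],"angular": [0,0,0],"claw": -0.28}

```text
time_s: 15.7
position: [0.4305, -0.2354, 0.1456]
orientation: [[-0.003, 1.0, -0.001], [1.0, 0.003, 0.001], [0.001, -0.001, -1.0]]
ft_force: [-0.5, -0.5, -0.0]
gripper_width: 0.639
grip_force: 0.0
```

Request:
carry_out:
  targets:
    - {"linear": [-0.001,0.002,-0.025],"angular": [0,0,0],"claw": -0.28}
    - {"linear": [0,0,-0.025],"angular": [0,0,0],"claw": -0.28}
    - {"linear": [0,0,-0.02],"angular": [0,0,0],"claw": -0.28}
    - {"linear": [0,0,-0.011],"angular": [0,0,0],"claw": -0.28}
    - {"linear": [0,0,0],"angular": [0,0,0],"claw": -0.28}

```text
time_s: 16.2
position: [0.4292, -0.2314, 0.0637]
orientation: [[-0.005, 1.0, -0.003], [1.0, 0.005, 0.002], [0.002, -0.003, -1.0]]
ft_force: [-0.4, 0.6, 0.9]
gripper_width: 0.638
grip_force: 0.0
```

Request:
carry_out:
  targets:
    - {"linear": [0,0,0],"angular": [0,0,0],"claw": 1}
    - {"linear": [0,0,0],"angular": [0,0,0],"claw": 1}
    - {"linear": [0,0,0],"angular": [0,0,0],"claw": 1}
    - {"linear": [0,-0.004,0],"angular": [0,0,0],"claw": 1}
    - {"linear": [0,-0.005,0],"angular": [0,0,0],"claw": 1}
    - {"linear": [0,-0.005,0],"angular": [0,0,0],"claw": 1}
    - {"linear": [0,-0.005,0],"angular": [0,0,0],"claw": 1}
    - {"linear": [0,-0.004,0],"angular": [0,0,0],"claw": 1}

```text
time_s: 17.0
position: [0.4302, -0.2553, 0.0659]
orientation: [[-0.005, 1.0, 0.0], [1.0, 0.005, 0.001], [0.001, 0.0, -1.0]]
ft_force: [-0.2, 4.7, 5.3]
gripper_width: 0.469
grip_force: 15.0
```

Request:
carry_out:
  targets:
    - {"linear": [0,0,0],"angular": [0,0,0],"claw": -0.28}
    - {"linear": [0,0,0],"angular": [0,0,0],"claw": -0.28}
    - {"linear": [0,0,0],"angular": [0,0,0],"claw": -0.28}
    - {"linear": [0,0,0.03],"angular": [0,0,0],"claw": -0.28}
    - {"linear": [0,0,0.03],"angular": [0,0,0],"claw": -0.28}
    - {"linear": [0,0.01,0.03],"angular": [0,0,0],"claw": -0.28}
    - {"linear": [0,0.01,0.03],"angular": [0,0,0],"claw": -0.28}
    - {"linear": [0,0.01,0.03],"angular": [0,0,0],"claw": -0.28}
    - {"linear": [0,0.01,0.03],"angular": [0,0,0],"claw": -0.28}
    - {"linear": [0,0,0],"angular": [0,0,0],"claw": -0.28}

```text
time_s: 18.0
position: [0.4308, -0.2148, 0.2489]
orientation: [[-0.006, 1.0, 0.005], [1.0, 0.006, -0.003], [-0.003, 0.004, -1.0]]
ft_force: [-0.4, -0.3, -0.9]
gripper_width: 0.639
grip_force: 0.0
```

```bash
python3 -c "
from tins import *
tins('w6')"
```

```text
t 18.0 pos [ 0.4308 -0.2148  0.2489] yaw 0.34 tilt [ 0.0045 -0.0026 -1.    ] w 0.639 g 0.0 F [-0.4 -0.3 -0.9]
top 2708 z [0.1034 0.1059 0.1073] [array([432.7, -53.9]), array([43.9, 30. ]), np.float64(0.4)]
top 2030 z [0.1041 0.1058 0.1071] [array([ 430.9, -137.1]), array([43.7, 29.1]), np.float64(0.4)]
top 1847 z [0.1037 0.1058 0.107 ] [array([ 432.2, -177.6]), array([30.3, 44.1]), np.float64(89.6)]
top 1564 z [0.1024 0.1056 0.1069] [array([ 431.8, -255.6]), array([29.4, 43.8]), np.float64(89.9)]
top 1987 z [0.1019 0.1055 0.1066] [array([ 428.6, -328.3]), array([43.9, 44.5]), np.float64(0.5)]
[(-0.308, 140), (-0.244, 92), (-0.16, 105), (-0.156, 122), (-0.072, 90)]
```

Bay 2 is open with tins at y = -0.178 and -0.256, a 48 mm gap. Now the jar at (0.481, 0.154).

Request:
carry_out:
  squeeze: 20
  targets:
    - {"linear": [0.005,0.037,0.003],"angular": [0,0,0],"claw": -0.4}
    - {"linear": [0.005,0.037,0.003],"angular": [0,0,0],"claw": -0.4}
    - {"linear": [0.005,0.037,0.003],"angular": [0,0,0],"claw": -0.4}
    - {"linear": [0.005,0.037,0],"angular": [0,0,0],"claw": -0.4}
    - {"linear": [0.005,0.037,0],"angular": [0,0,0],"claw": -0.4}
    - {"linear": [0.005,0.037,0],"angular": [0,0,0],"claw": -0.4}
    - {"linear": [0.005,0.037,0],"angular": [0,0,0],"claw": -0.4}
    - {"linear": [0.005,0.037,0],"angular": [0,0,0],"claw": -0.4}
    - {"linear": [0.005,0.037,0],"angular": [0,0,0],"claw": -0.4}
    - {"linear": [0.005,0.036,0],"angular": [0,0,0],"claw": -0.4}

```text
time_s: 19.05
position: [0.4795, 0.1552, 0.2527]
orientation: [[-0.005, 1.0, -0.003], [1.0, 0.005, -0.0], [-0.0, -0.003, -1.0]]
ft_force: [0.6, 0.8, 0.2]
gripper_width: 0.702
grip_force: 0.0
```

Request:
carry_out:
  targets:
    - {"linear": [0,0,-0.03],"angular": [0,0,0],"claw": -0.4}
    - {"linear": [0,0,0],"angular": [0,0,0],"claw": -0.4}
    - {"linear": [0,0,0],"angular": [0,0,0],"claw": -0.4}

```text
time_s: 19.35
position: [0.4795, 0.1533, 0.2235]
orientation: [[-0.005, 1.0, -0.003], [1.0, 0.005, -0.0], [-0.0, -0.003, -1.0]]
ft_force: [0.7, 0.6, 0.6]
gripper_width: 0.7
grip_force: 0.0
```

```bash
cat > jars.py <<'E'
from h import *
def jars(tag):
    pose();p,d,C=snap('wrist',tag+'.png');W=cloud(d,C)
    x,y,z=W[...,0],W[...,1],W[...,2]
    m=((z>.107)&(z<.116)&(x>.405)&(x<.535)&(y>.12)&(y<.31)&(p.max(-1)<110)).astype(np.uint8)
    m=cv2.morphologyEx(m,cv2.MORPH_OPEN,np.ones((5,5)))
    n,l,s,c=cv2.connectedComponentsWithStats(m)
    for i in range(1,n):
        if s[i,4]>200:
            q=W[l==i]; print('jar',s[i,4],np.median(q[:,2]).round(4),cv2.minEnclosingCircle((q[:,:2]*1000).astype(np.float32)))
E
python3 -c "
from jars import *
jars('w7')"
```

```text
t 19.35 pos [0.4795 0.1533 0.2235] yaw 0.27 tilt [-2.9e-03 -1.0e-04 -1.0e+00] w 0.7 g 0.0 F [0.7 0.6 0.6]
jar 2640 0.1112 ((463.0924987792969, 273.70465087890625), 19.967309951782227)
jar 1841 0.111 ((481.12445068359375, 154.3453826904297), 19.971851348876953)
```

Request:
carry_out:
  targets:
    - {"linear": [0.0015,0.001,-0.03],"angular": [0,0,0],"claw": -0.4}
    - {"linear": [0,0,-0.03],"angular": [0,0,0],"claw": -0.4}
    - {"linear": [0,0,-0.03],"angular": [0,0,0],"claw": -0.4}
    - {"linear": [0,0,-0.03],"angular": [0,0,0],"claw": -0.4}
    - {"linear": [0,0,-0.0145],"angular": [0,0,0],"claw": -0.4}
    - {"linear": [0,0,0],"angular": [0,0,0],"claw": -0.4}
    - {"linear": [0,0,0],"angular": [0,0,0],"claw": 1}
    - {"linear": [0,0,0],"angular": [0,0,0],"claw": 1}
    - {"linear": [0,0,0],"angular": [0,0,0],"claw": 1}
    - {"linear": [0,0,0],"angular": [0,0,0],"claw": 1}

```text
time_s: 20.4
position: [0.4815, 0.1549, 0.0904]
orientation: [[-0.005, 1.0, 0.0], [1.0, 0.005, 0.001], [0.001, 0.0, -1.0]]
ft_force: [-0.9, 0.1, 6.1]
gripper_width: 0.437
grip_force: 19.9
```

Request:
carry_out:
  targets:
    - {"linear": [0,0,0],"angular": [0,0,0],"claw": 1}
    - {"linear": [0,0,0],"angular": [0,0,0],"claw": 1}

```text
time_s: 20.6
position: [0.4815, 0.1549, 0.0904]
orientation: [[-0.005, 1.0, 0.0], [1.0, 0.005, 0.001], [0.001, 0.0, -1.0]]
ft_force: [-1.9, 1.0, 7.6]
gripper_width: 0.432
grip_force: 19.9
```

Request:
carry_out:
  targets:
    - {"linear": [0,0,0.015],"angular": [0,0,0],"claw": 1}
    - {"linear": [0,0,0.03],"angular": [0,0,0],"claw": 1}
    - {"linear": [0,0,0.03],"angular": [0,0,0],"claw": 1}
    - {"linear": [0,0,0.035],"angular": [0,0,0],"claw": 1}
    - {"linear": [0,0,0.035],"angular": [0,0,0],"claw": 1}
    - {"linear": [0,0,0.01],"angular": [0,0,0],"claw": 1}

```text
time_s: 21.2
position: [0.4821, 0.1551, 0.2483]
orientation: [[-0.005, 1.0, 0.004], [1.0, 0.005, 0.002], [0.002, 0.004, -1.0]]
ft_force: [0.1, 0.6, -2.4]
gripper_width: 0.433
grip_force: 19.9
```

Request:
carry_out:
  targets:
    - {"linear": [-0.0052,-0.037,0],"angular": [0,0,0],"claw": 1}
    - {"linear": [-0.0052,-0.037,0],"angular": [0,0,0],"claw": 1}
    - {"linear": [-0.0052,-0.037,0],"angular": [0,0,0],"claw": 1}
    - {"linear": [-0.0052,-0.037,0],"angular": [0,0,0],"claw": 1}
    - {"linear": [-0.0052,-0.037,0],"angular": [0,0,0],"claw": 1}
    - {"linear": [-0.0052,-0.037,0],"angular": [0,0,0],"claw": 1}
    - {"linear": [-0.0052,-0.037,0],"angular": [0,0,0],"claw": 1}
    - {"linear": [-0.0052,-0.037,0],"angular": [0,0,0],"claw": 1}
    - {"linear": [-0.0052,-0.037,0],"angular": [0,0,0],"claw": 1}
    - {"linear": [-0.0052,-0.038,0],"angular": [0,0,0],"claw": 1}

```text
time_s: 22.2
position: [0.4286, -0.2175, 0.2438]
orientation: [[-0.005, 1.0, -0.002], [1.0, 0.005, 0.001], [0.001, -0.002, -1.0]]
ft_force: [0.3, -0.0, -1.6]
gripper_width: 0.432
grip_force: 19.9
```

Request:
carry_out:
  targets:
    - {"linear": [0,0,-0.03],"angular": [0,0,0],"claw": 1}
    - {"linear": [0,0,-0.03],"angular": [0,0,0],"claw": 1}
    - {"linear": [0,0,0],"angular": [0,0,0],"claw": 1}
    - {"linear": [0,0,0],"angular": [0,0,0],"claw": 1}

```text
time_s: 22.6
position: [0.4293, -0.2161, 0.1848]
orientation: [[-0.005, 1.0, -0.002], [1.0, 0.005, 0.001], [0.001, -0.002, -1.0]]
ft_force: [0.5, -0.5, -1.2]
gripper_width: 0.432
grip_force: 19.9
```

```bash
python3 - <<'E'
from h import *
pose();p,d,C=snap('wrist','w8.png')
snap('scene','s8.png')
a=cv2.imread('pics/w8.png')[60:480,180:560];b=cv2.imread('pics/s8.png')[180:390,180:460]
b=cv2.resize(b,None,fx=1.5,fy=1.5); c=np.zeros((420,800,3),np.uint8);c[:,:380]=a;c[:315,380:800]=b
cv2.imwrite('pics/c8.png',c)
E
```

```text
t 22.6 pos [ 0.4293 -0.2161  0.1848] yaw 0.3 tilt [-0.0016  0.001  -1.    ] w 0.432 g 19.9 F [ 0.5 -0.5 -1.2]
```

View pics/c8.png

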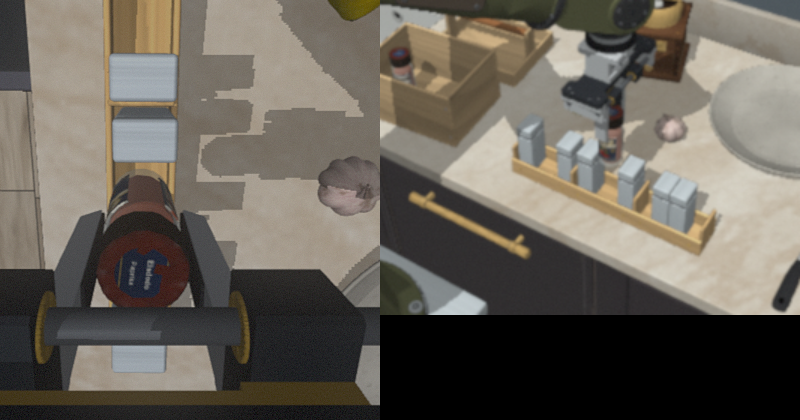

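The jar hangs upright over the bay 2 gap; the cap is at (143,265) in the left crop and the tins either side stand at (145,140) and (140,357). I lower it.

Request:
carry_out:
  targets:
    - {"linear": [0,0,-0.015],"angular": [0,0,0],"claw": 1}
    - {"linear": [0,0,-0.025],"angular": [0,0,0],"claw": 1}
    - {"linear": [0,0,-0.025],"angular": [0,0,0],"claw": 1}
    - {"linear": [0,0,-0.02],"angular": [0,0,0],"claw": 1}
    - {"linear": [0,0,-0.006],"angular": [0,0,0],"claw": 1}
    - {"linear": [0,0,0],"angular": [0,0,0],"claw": 1}
    - {"linear": [0,0,0],"angular": [0,0,0],"claw": 1}

```text
time_s: 23.4
position: [0.43, -0.2165, 0.0949]
orientation: [[-0.005, 1.0, 0.001], [1.0, 0.005, -0.001], [-0.001, 0.001, -1.0]]
ft_force: [-0.0, 0.2, -0.5]
gripper_width: 0.433
grip_force: 19.9
```

Request:
carry_out:
  targets:
    - {"linear": [0,0,-0.0025],"angular": [0,0,0],"claw": 1}
    - {"linear": [0,0,-0.002],"angular": [0,0,0],"claw": 1}
    - {"linear": [0,0,0],"angular": [0,0,0],"claw": 1}

```text
time_s: 23.7
position: [0.4294, -0.2165, 0.09]
orientation: [[-0.005, 1.0, -0.0], [1.0, 0.005, -0.0], [-0.0, -0.0, -1.0]]
ft_force: [-4.7, 0.4, 8.3]
gripper_width: 0.431
grip_force: 20.0
```

Contact with the floor; I release, rise and look.

Request:
carry_out:
  targets:
    - {"linear": [0,0,0],"angular": [0,0,0],"claw": -0.3}
    - {"linear": [0,0,0],"angular": [0,0,0],"claw": -0.3}
    - {"linear": [0,0,0],"angular": [0,0,0],"claw": -0.3}
    - {"linear": [0,0,0.025],"angular": [0,0,0],"claw": -0.3}
    - {"linear": [0,0,0.03],"angular": [0,0,0],"claw": -0.3}
    - {"linear": [0,0,0.03],"angular": [0,0,0],"claw": -0.3}
    - {"linear": [0,0,0.03],"angular": [0,0,0],"claw": -0.3}
    - {"linear": [0,0,0.03],"angular": [0,0,0],"claw": -0.3}
    - {"linear": [0,0,0.015],"angular": [0,0,0],"claw": -0.3}

```text
time_s: 24.6
position: [0.4297, -0.2164, 0.2517]
orientation: [[-0.005, 1.0, 0.002], [1.0, 0.005, -0.001], [-0.001, 0.002, -1.0]]
ft_force: [0.7, -0.5, -1.1]
gripper_width: 0.651
grip_force: 0.0
```

```bash
python3 -c "
from tins import *
tins('w9')"
```

```text
t 24.6 pos [ 0.4297 -0.2164  0.2517] yaw 0.29 tilt [ 0.002  -0.0011 -1.    ] w 0.651 g 0.0 F [ 0.7 -0.5 -1.1]
top 2632 z [0.1032 0.106  0.1073] [array([432.8, -54.1]), array([44. , 29.8]), np.float64(0.8)]
top 2014 z [0.1041 0.1058 0.1072] [array([ 431.1, -136.7]), array([44. , 29.3]), np.float64(0.3)]
top 1801 z [0.104  0.1058 0.107 ] [array([ 432.4, -177.4]), array([30.1, 44.1]), np.float64(89.0)]
top 3277 z [0.1033 0.1072 0.112 ] [array([ 431.3, -234.1]), array([43.2, 73.9]), np.float64(0.8)]
top 2089 z [0.1021 0.1055 0.1067] [array([ 428.8, -329.9]), array([43.9, 48.3]), np.float64(0.1)]
[(-0.308, 132), (-0.16, 120), (-0.156, 118), (-0.072, 92)]
```

Request:
carry_out:
  targets:
    - {"linear": [0.003,0.045,0],"angular": [0,0,0],"claw": -0.4}
    - {"linear": [0.003,0.045,0],"angular": [0,0,0],"claw": -0.4}
    - {"linear": [0.003,0.045,0],"angular": [0,0,0],"claw": -0.4}
    - {"linear": [0.003,0.045,0],"angular": [0,0,0],"claw": -0.4}
    - {"linear": [0.003,0.045,0],"angular": [0,0,0],"claw": -0.4}
    - {"linear": [0.003,0.045,0],"angular": [0,0,0],"claw": -0.4}
    - {"linear": [0.003,0.045,0],"angular": [0,0,0],"claw": -0.4}
    - {"linear": [0.003,0.045,0],"angular": [0,0,0],"claw": -0.4}
    - {"linear": [0.003,0.045,0],"angular": [0,0,0],"claw": -0.4}
    - {"linear": [0.003,0.045,0],"angular": [0,0,0],"claw": -0.4}

```text
time_s: 25.65
position: [0.4589, 0.2358, 0.2484]
orientation: [[-0.005, 1.0, -0.001], [1.0, 0.005, 0.0], [0.0, -0.001, -1.0]]
ft_force: [0.8, -0.8, 0.3]
gripper_width: 0.7
grip_force: 0.0
```

Request:
carry_out:
  targets:
    - {"linear": [0.003,0.04,-0.02],"angular": [0,0,0],"claw": -0.4}
    - {"linear": [0,0,0],"angular": [0,0,0],"claw": -0.4}
    - {"linear": [0,0,0],"angular": [0,0,0],"claw": -0.4}

```text
time_s: 25.95
position: [0.4619, 0.2741, 0.2279]
orientation: [[-0.006, 1.0, -0.003], [1.0, 0.006, -0.001], [-0.001, -0.003, -1.0]]
ft_force: [0.5, -0.4, 0.9]
gripper_width: 0.702
grip_force: 0.0
```

```bash
python3 -c "
from jars import *
jars('w10')"
```

```text
t 25.95 pos [0.4619 0.2741 0.2279] yaw 0.37 tilt [-2.6e-03 -5.0e-04 -1.0e+00] w 0.702 g 0.0 F [ 0.5 -0.4  0.9]
jar 1829 0.111 ((462.7052001953125, 274.0528259277344), 19.999958038330078)
```

Request:
carry_out:
  targets:
    - {"linear": [0.0005,0,-0.03],"angular": [0,0,0],"claw": -0.4}
    - {"linear": [0,0,-0.03],"angular": [0,0,0],"claw": -0.4}
    - {"linear": [0,0,-0.03],"angular": [0,0,0],"claw": -0.4}
    - {"linear": [0,0,-0.03],"angular": [0,0,0],"claw": -0.4}
    - {"linear": [0,0,-0.0185],"angular": [0,0,0],"claw": -0.4}
    - {"linear": [0,0,0],"angular": [0,0,0],"claw": 1}
    - {"linear": [0,0,0],"angular": [0,0,0],"claw": 1}
    - {"linear": [0,0,0],"angular": [0,0,0],"claw": 1}
    - {"linear": [0,0,0],"angular": [0,0,0],"claw": 1}
    - {"linear": [0,0,0],"angular": [0,0,0],"claw": 1}

```text
time_s: 27.0
position: [0.4632, 0.274, 0.0918]
orientation: [[-0.005, 1.0, 0.001], [1.0, 0.005, 0.001], [0.001, 0.001, -1.0]]
ft_force: [-2.0, -1.4, 7.3]
gripper_width: 0.433
grip_force: 19.9
```

Request:
carry_out:
  targets:
    - {"linear": [0,0,0.015],"angular": [0,0,0],"claw": 1}
    - {"linear": [0,0,0.03],"angular": [0,0,0],"claw": 1}
    - {"linear": [0,0,0.03],"angular": [0,0,0],"claw": 1}
    - {"linear": [0,0,0.035],"angular": [0,0,0],"claw": 1}
    - {"linear": [0,0,0.035],"angular": [0,0,0],"claw": 1}
    - {"linear": [0,0,0.01],"angular": [0,0,0],"claw": 1}

```text
time_s: 27.6
position: [0.4635, 0.2742, 0.2495]
orientation: [[-0.005, 1.0, 0.004], [1.0, 0.005, 0.003], [0.003, 0.004, -1.0]]
ft_force: [-0.1, -0.0, -1.3]
gripper_width: 0.437
grip_force: 19.9
```

Request:
carry_out:
  targets:
    - {"linear": [-0.0034,-0.037,0],"angular": [0,0,0],"claw": 1}
    - {"linear": [-0.0034,-0.037,0],"angular": [0,0,0],"claw": 1}
    - {"linear": [-0.0034,-0.037,0],"angular": [0,0,0],"claw": 1}
    - {"linear": [-0.0034,-0.037,0],"angular": [0,0,0],"claw": 1}
    - {"linear": [-0.0034,-0.037,0],"angular": [0,0,0],"claw": 1}
    - {"linear": [-0.0034,-0.037,0],"angular": [0,0,0],"claw": 1}
    - {"linear": [-0.0034,-0.037,0],"angular": [0,0,0],"claw": 1}
    - {"linear": [-0.0034,-0.037,0],"angular": [0,0,0],"claw": 1}
    - {"linear": [-0.0034,-0.037,0],"angular": [0,0,0],"claw": 1}
    - {"linear": [-0.0034,-0.037,0],"angular": [0,0,0],"claw": 1}

```text
time_s: 28.6
position: [0.4281, -0.0975, 0.2449]
orientation: [[-0.005, 1.0, -0.001], [1.0, 0.005, 0.001], [0.001, -0.001, -1.0]]
ft_force: [1.1, 0.9, -0.4]
gripper_width: 0.434
grip_force: 19.9
```

Request:
carry_out:
  targets:
    - {"linear": [0,0,-0.025],"angular": [0,0,0],"claw": 1}
    - {"linear": [0,0,-0.02],"angular": [0,0,0],"claw": 1}
    - {"linear": [0,0,0],"angular": [0,0,0],"claw": 1}
    - {"linear": [0,0,0],"angular": [0,0,0],"claw": 1}

```text
time_s: 29.0
position: [0.4288, -0.0961, 0.2007]
orientation: [[-0.005, 1.0, -0.001], [1.0, 0.005, 0.001], [0.001, -0.001, -1.0]]
ft_force: [-0.1, -0.5, -0.7]
gripper_width: 0.434
grip_force: 19.9
```

Request:
carry_out:
  targets:
    - {"linear": [0.001,0.0005,-0.015],"angular": [0,0,0],"claw": 1}
    - {"linear": [0,0,-0.025],"angular": [0,0,0],"claw": 1}
    - {"linear": [0,0,-0.025],"angular": [0,0,0],"claw": 1}
    - {"linear": [0,0,-0.02],"angular": [0,0,0],"claw": 1}
    - {"linear": [0,0,-0.015],"angular": [0,0,0],"claw": 1}
    - {"linear": [0,0,-0.005],"angular": [0,0,0],"claw": 1}
    - {"linear": [0,0,0],"angular": [0,0,0],"claw": 1}
    - {"linear": [0,0,0],"angular": [0,0,0],"claw": 1}

```text
time_s: 29.8
position: [0.4304, -0.0957, 0.0966]
orientation: [[-0.005, 1.0, 0.001], [1.0, 0.005, 0.0], [0.0, 0.001, -1.0]]
ft_force: [-0.2, 0.3, -1.3]
gripper_width: 0.429
grip_force: 19.9
```

Request:
carry_out:
  targets:
    - {"linear": [0,0,-0.003],"angular": [0,0,0],"claw": 1}
    - {"linear": [0,0,-0.0018],"angular": [0,0,0],"claw": 1}
    - {"linear": [0,0,0],"angular": [0,0,0],"claw": 1}

```text
time_s: 30.1
position: [0.4297, -0.0958, 0.0914]
orientation: [[-0.005, 1.0, -0.001], [1.0, 0.005, 0.0], [0.0, -0.001, -1.0]]
ft_force: [-5.6, -0.0, 8.8]
gripper_width: 0.429
grip_force: 20.0
```

Request:
carry_out:
  targets:
    - {"linear": [0,0,0],"angular": [0,0,0],"claw": -0.3}
    - {"linear": [0,0,0],"angular": [0,0,0],"claw": -0.3}
    - {"linear": [0,0,0],"angular": [0,0,0],"claw": -0.3}
    - {"linear": [0,0,0.025],"angular": [0,0,0],"claw": -0.3}
    - {"linear": [0,0,0.03],"angular": [0,0,0],"claw": -0.3}
    - {"linear": [0,0,0.03],"angular": [0,0,0],"claw": -0.3}
    - {"linear": [0,-0.02,0.03],"angular": [0,0,0],"claw": -0.3}
    - {"linear": [0,-0.03,0.03],"angular": [0,0,0],"claw": -0.3}
    - {"linear": [0,-0.03,0.03],"angular": [0,0,0],"claw": -0.3}
    - {"linear": [0,0,0],"angular": [0,0,0],"claw": -0.3}

```text
time_s: 31.1
position: [0.4306, -0.1785, 0.2693]
orientation: [[-0.003, 1.0, 0.004], [1.0, 0.003, -0.003], [-0.003, 0.004, -1.0]]
ft_force: [0.1, 1.1, -0.6]
gripper_width: 0.647
grip_force: 0.0
```

```bash
python3 - <<'E'
from tins import *
tins('w11')
p,d,C=snap('top','t11.png');p,d2,C2=snap('scene','s11.png')
for d,C in ((d,C),(d2,C2)):
    W=cloud(d,C);x,y,z=W[...,0],W[...,1],W[...,2]
    q=W[(x>.55)&(x<.76)&(y>.08)&(y<.37)&(z>.025)&(z<.055)];print('tray',len(q),cv2.minAreaRect((q[:,:2]*1000).astype(np.float32)),np.percentile(q,[1,99],0).round(3))
E
```

```text
t 31.1 pos [ 0.4306 -0.1785  0.2693] yaw 0.15 tilt [ 0.0043 -0.0025 -1.    ] w 0.647 g 0.0 F [ 0.1  1.1 -0.6]
top 2049 z [0.104  0.1059 0.1072] [array([432.7, -53.8]), array([44. , 29.8]), np.float64(0.2)]
top 1778 z [0.1098 0.1111 0.1124] [array([430.3, -95.9]), array([39.1, 39. ]), np.float64(64.9)]
top 1643 z [0.1038 0.1058 0.107 ] [array([ 431. , -136.8]), array([43.9, 30.3]), np.float64(0.5)]
top 1528 z [0.1031 0.1057 0.107 ] [array([ 432.2, -177.6]), array([43.1, 30.4]), np.float64(0.6)]
top 2756 z [0.1028 0.107  0.1119] [array([ 431.4, -233.5]), array([43.6, 72.7]), np.float64(0.2)]
top 922 z [0.1    0.1054 0.1067] [array([ 428.9, -317.2]), array([42.7, 23.2]), np.float64(0.1)]
[(-0.308, 129), (-0.164, 63)]
tray 432 ((647.3073120117188, 187.87643432617188), (199.30821228027344, 215.92855834960938), 2.599747896194458) [[0.551 0.081 0.025]
 [0.749 0.298 0.052]]
tray 338 ((673.3772583007812, 184.952392578125), (262.5050354003906, 162.850830078125), 65.16848754882812) [[0.552 0.08  0.026]
 [0.743 0.299 0.053]]
```

View pics/w11.png

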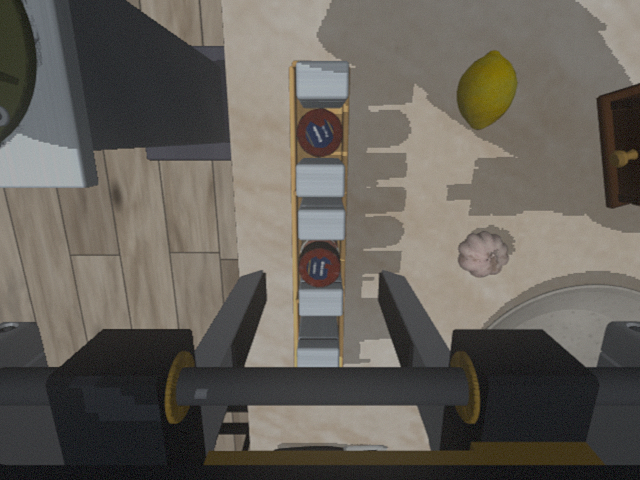

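Wrist view: both jars stand upright between their tins, caps at (320,131) and (320,263), and all tins are upright. The tray has shifted a few centimetres, so I look at it from above.

Request:
carry_out:
  targets:
    - {"linear": [0,0.038,0.005],"angular": [0,0,0.006],"claw": -1}
    - {"linear": [0,0.038,0.005],"angular": [0,0,0.006],"claw": -1}
    - {"linear": [0,0.038,0.005],"angular": [0,0,0.006],"claw": -1}
    - {"linear": [0,0.038,0.005],"angular": [0,0,0.006],"claw": -1}
    - {"linear": [0,0.038,0.005],"angular": [0,0,0.006],"claw": -1}
    - {"linear": [0,0.038,0.005],"angular": [0,0,0.006],"claw": -1}
    - {"linear": [0,0.038,0.005],"angular": [0,0,0.006],"claw": -1}
    - {"linear": [0,0.038,0.005],"angular": [0,0,0.006],"claw": -1}
    - {"linear": [0,0.038,0],"angular": [0,0,0.006],"claw": -1}
    - {"linear": [0,0.025,0],"angular": [0,0,0.006],"claw": -1}

```text
time_s: 32.25
position: [0.4286, 0.1941, 0.3046]
orientation: [[-0.068, 0.998, -0.003], [0.998, 0.068, 0.0], [0.0, -0.003, -1.0]]
ft_force: [0.5, -0.7, 0.8]
gripper_width: 0.998
grip_force: 0.0
```

Request:
carry_out:
  targets:
    - {"linear": [0.03,0,0],"angular": [0,0,0],"claw": -1}
    - {"linear": [0.035,0,0],"angular": [0,0,0],"claw": -1}
    - {"linear": [0.035,0,0],"angular": [0,0,0],"claw": -1}
    - {"linear": [0.035,0,0],"angular": [0,0,0],"claw": -1}
    - {"linear": [0.035,0,0],"angular": [0,0,0],"claw": -1}
    - {"linear": [0.03,0,0],"angular": [0,0,0],"claw": -1}
    - {"linear": [0,0,0],"angular": [0,0,0],"claw": -1}
    - {"linear": [0,0,0],"angular": [0,0,0],"claw": -1}

```text
time_s: 33.05
position: [0.6293, 0.1921, 0.3039]
orientation: [[-0.066, 0.998, -0.004], [0.998, 0.066, -0.0], [0.0, -0.004, -1.0]]
ft_force: [-0.8, -0.2, -0.5]
gripper_width: 0.999
grip_force: 0.0
```

```bash
python3 - <<'E'
from h import *
pose();p,d,C=snap('wrist','w12.png');W=cloud(d,C)
x,y,z=W[...,0],W[...,1],W[...,2]
m=((x>.54)&(x<.78)&(y>.05)&(y<.38)&(z>.034)&(z<.046)).astype(np.uint8)
n,l,s,c=cv2.connectedComponentsWithStats(m)
for i in range(1,n):
    if s[i,4]>100: q=W[l==i]; print('rim',s[i,4],cv2.minAreaRect((q[:,:2]*1000).astype(np.float32)))
q=W[(x>.54)&(x<.78)&(y>.05)&(y<.38)&(z>.034)&(z<.046)];print('all',cv2.minAreaRect((q[:,:2]*1000).astype(np.float32)))
m=((x>.56)&(x<.76)&(y>.08)&(y<.35)&(z>.083)&(z<.1)).astype(np.uint8)
n,l,s,c=cv2.connectedComponentsWithStats(m); i=1+np.argmax(s[1:,4]); q=W[l==i]; print('handle',s[i,4],cv2.minAreaRect((q[:,:2]*1000).astype(np.float32)),line(q)[1],np.percentile(q[:,2],[50,98]).round(4))
E
```

```text
t 33.05 pos [0.6293 0.1921 0.3039] yaw 3.77 tilt [-3.7e-03 -1.0e-04 -1.0e+00] w 0.999 g 0.0 F [-0.8 -0.2 -0.5]
rim 351 ((549.9038696289062, 218.1929931640625), (0.8883743286132812, 209.81224060058594), 4.533156394958496)
rim 3058 ((661.2247314453125, 185.1788787841797), (164.26222229003906, 213.5482940673828), 4.4869465827941895)
all ((646.3372802734375, 203.94598388671875), (191.0941162109375, 253.1296844482422), 4.433602809906006)
handle 3025 ((661.013916015625, 185.65216064453125), (29.318470001220703, 202.42987060546875), 4.642496585845947) 4.518514262059286 [0.091  0.0963]
```

View pics/w12.png

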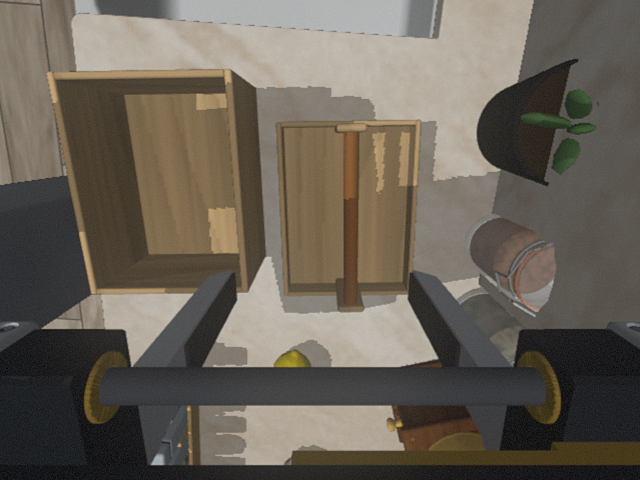

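```bash
python3 - <<'E'
from h import *
pose()
for n in ('wrist','top'):
    p,d,C=snap(n);W=cloud(d,C);x,y,z=W[...,0],W[...,1],W[...,2]
    for a in np.arange(.08,.26,.03):
        q=W[(x>.7)&(x<.95)&(y>a)&(y<a+.03)&(z>.13)&(z<.24)]; print(n,a.round(2),len(q),q[:,0].min().round(3) if len(q) else '')
E
```

```text
t 33.1 pos [0.6289 0.1921 0.3048] yaw 3.78 tilt [-2.6e-03  1.0e-04 -1.0e+00] w 1.0 g 0.0 F [-0.  -0.4 -0.9]
wrist 0.08 130 0.838
wrist 0.11 1505 0.828
wrist 0.14 3759 0.821
wrist 0.17 3917 0.824
wrist 0.2 3247 0.849
wrist 0.23 3003 0.836
top 0.08 0 
top 0.11 0 
top 0.14 0 
top 0.17 110 0.822
top 0.2 101 0.847
top 0.23 0
```

The tray sits level at (0.661, 0.185), yaw 4.5°, and nothing crowds the gripper. I go down on its handle.

Request:
carry_out:
  squeeze: 40
  targets:
    - {"linear": [0.016,-0.003,-0.02],"angular": [0,0,0.006],"claw": -1}
    - {"linear": [0.016,-0.003,-0.02],"angular": [0,0,0.006],"claw": -1}
    - {"linear": [0,0,-0.03],"angular": [0,0,0],"claw": -1}
    - {"linear": [0,0,-0.03],"angular": [0,0,0],"claw": -1}
    - {"linear": [0,0,-0.03],"angular": [0,0,0],"claw": -1}
    - {"linear": [0,0,-0.03],"angular": [0,0,0],"claw": -1}
    - {"linear": [0,0,-0.03],"angular": [0,0,0],"claw": -1}
    - {"linear": [0,0,-0.022],"angular": [0,0,0],"claw": -1}
    - {"linear": [0,0,0],"angular": [0,0,0],"claw": -1}
    - {"linear": [0,0,0],"angular": [0,0,0],"claw": -1}

```text
time_s: 34.2
position: [0.6618, 0.1857, 0.0951]
orientation: [[-0.077, 0.997, 0.0], [0.997, 0.077, 0.001], [0.001, 0.0, -1.0]]
ft_force: [0.2, 0.3, 0.8]
gripper_width: 1.001
grip_force: 0.0
```

Request:
carry_out:
  targets:
    - {"linear": [0,0,-0.0045],"angular": [0,0,0],"claw": 1}
    - {"linear": [0,0,0],"angular": [0,0,0],"claw": 1}
    - {"linear": [0,0,0],"angular": [0,0,0],"claw": 1}
    - {"linear": [0,0,0],"angular": [0,0,0],"claw": 1}
    - {"linear": [0,0,0],"angular": [0,0,0],"claw": 1}
    - {"linear": [0,0,0],"angular": [0,0,0],"claw": 1}
    - {"linear": [0,0,0],"angular": [0,0,0],"claw": 1}
    - {"linear": [0,0,0],"angular": [0,0,0],"claw": 1}
    - {"linear": [0,0,0],"angular": [0,0,0],"claw": 1}
    - {"linear": [0,0,0],"angular": [0,0,0],"claw": 1}

```text
time_s: 35.2
position: [0.6616, 0.1853, 0.0892]
orientation: [[-0.077, 0.997, -0.001], [0.997, 0.077, 0.0], [0.001, -0.001, -1.0]]
ft_force: [-3.5, -0.4, 0.6]
gripper_width: 0.187
grip_force: 1.7
```

Request:
carry_out:
  targets:
    - {"linear": [0,0,0],"angular": [0,0,0],"claw": 1}
    - {"linear": [0,0,0],"angular": [0,0,0],"claw": 1}
    - {"linear": [0,0,0],"angular": [0,0,0],"claw": 1}
    - {"linear": [0,0,0.01],"angular": [0,0,0],"claw": 1}
    - {"linear": [0,0,0.03],"angular": [0,0,0],"claw": 1}
    - {"linear": [0,0,0.035],"angular": [0,0,0],"claw": 1}
    - {"linear": [0,0,0.035],"angular": [0,0,0],"claw": 1}
    - {"linear": [0,0,0.035],"angular": [0,0,0],"claw": 1}
    - {"linear": [0,0,0.02],"angular": [0,0,0],"claw": 1}
    - {"linear": [0,0,0],"angular": [0,0,0],"claw": 1}

```text
time_s: 36.2
position: [0.6626, 0.1855, 0.258]
orientation: [[-0.077, 0.997, 0.005], [0.997, 0.077, 0.002], [0.001, 0.005, -1.0]]
ft_force: [0.6, 0.2, -4.5]
gripper_width: 0.159
grip_force: 40.0
```

Request:
carry_out:
  targets:
    - {"linear": [-0.0278,0.0037,0],"angular": [0,0,0],"claw": 1}
    - {"linear": [-0.0278,0.0037,0],"angular": [0,0,0],"claw": 1}
    - {"linear": [-0.0278,0.0037,0],"angular": [0,0,0],"claw": 1}
    - {"linear": [-0.0278,0.0037,0],"angular": [0,0,0],"claw": 1}
    - {"linear": [-0.0278,0.0037,0],"angular": [0,0,0],"claw": 1}
    - {"linear": [-0.0278,0.0037,0],"angular": [0,0,0],"claw": 1}
    - {"linear": [-0.0278,0.0037,0],"angular": [0,0,0],"claw": 1}
    - {"linear": [0,0,-0.02],"angular": [0,0,0],"claw": 1}
    - {"linear": [0,0,0],"angular": [0,0,0],"claw": 1}
    - {"linear": [0,0,0],"angular": [0,0,0],"claw": 1}

```text
time_s: 37.2
position: [0.4672, 0.2111, 0.2337]
orientation: [[-0.077, 0.997, -0.002], [0.997, 0.077, -0.0], [0.0, -0.002, -1.0]]
ft_force: [-0.2, -0.5, -3.0]
gripper_width: 0.16
grip_force: 40.0
```

```bash
python3 - <<'E'
from h import *
pose();p,d,C=snap('wrist','w13.png');W=cloud(d,C)
x,y,z=W[...,0],W[...,1],W[...,2]
q=W[(x>.36)&(x<.58)&(y>.08)&(y<.35)&(z>.18)&(z<.2)];print('tray rim',len(q),cv2.minAreaRect((q[:,:2]*1000).astype(np.float32)))
print(np.percentile(q[:,2],[5,95]).round(4))
for a,b in ((.37,.41),(.53,.57)):
    e=q[(q[:,0]>a)&(q[:,0]<b)];print('rim z at x',a,len(e),np.median(e[:,2]).round(4))
E
```

```text
t 37.2 pos [0.4672 0.2111 0.2337] yaw 4.4 tilt [-2.3e-03 -1.0e-04 -1.0e+00] w 0.16 g 40.0 F [-0.2 -0.5 -3. ]
tray rim 8513 ((470.01226806640625, 210.79678344726562), (164.19900512695312, 214.22840881347656), 4.665525913238525)
[0.1808 0.1871]
rim z at x 0.37 2979 0.1821
rim z at x 0.53 3303 0.1858
```

Request:
carry_out:
  targets:
    - {"linear": [-0.0005,0,-0.005],"angular": [0,0.015,0],"claw": 1}
    - {"linear": [0,0,-0.008],"angular": [0,0,0],"claw": 1}
    - {"linear": [0,0,-0.007],"angular": [0,0,0],"claw": 1}
    - {"linear": [0,0,-0.004],"angular": [0,0,0],"claw": 1}
    - {"linear": [0,0,0],"angular": [0,0,0],"claw": 1}

```text
time_s: 37.75
position: [0.4665, 0.2111, 0.2095]
orientation: [[-0.077, 0.997, -0.017], [0.997, 0.077, -0.0], [0.001, -0.017, -1.0]]
ft_force: [0.2, 0.2, -5.0]
gripper_width: 0.16
grip_force: 40.0
```

```bash
python3 - <<'E'
from h import *
pose();p,d,C=snap('wrist','w14.png');W=cloud(d,C)
x,y,z=W[...,0],W[...,1],W[...,2]
q=W[(x>.36)&(x<.58)&(y>.08)&(y<.35)&(z>.15)&(z<.175)];print('tray rim',len(q),cv2.minAreaRect((q[:,:2]*1000).astype(np.float32)))
for a,b in ((.37,.41),(.53,.57)):
    e=q[(q[:,0]>a)&(q[:,0]<b)];print('rim z at x',a,len(e),np.median(e[:,2]).round(4))
E
```

```text
t 37.75 pos [0.4665 0.2111 0.2095] yaw 4.41 tilt [-0.017  -0.     -0.9999] w 0.16 g 40.0 F [ 0.2  0.2 -5. ]
tray rim 10346 ((468.6321105957031, 211.61972045898438), (164.31057739257812, 212.66065979003906), 4.608513355255127)
rim z at x 0.37 4054 0.1586
rim z at x 0.53 3894 0.1601
```

Request:
carry_out:
  targets:
    - {"linear": [0,0,-0.003],"angular": [0,0,0],"claw": 1}
    - {"linear": [0,0,-0.0025],"angular": [0,0,0],"claw": 1}
    - {"linear": [0,0,0],"angular": [0,0,0],"claw": 1}

```text
time_s: 38.1
position: [0.4666, 0.2112, 0.2045]
orientation: [[-0.077, 0.997, -0.016], [0.997, 0.077, 0.0], [0.002, -0.016, -1.0]]
ft_force: [-0.1, 0.1, -3.8]
gripper_width: 0.159
grip_force: 40.0
```

Request:
carry_out:
  targets:
    - {"linear": [0,0,-0.001],"angular": [0,0,0],"claw": 1}
    - {"linear": [0,0,-0.001],"angular": [0,0,0],"claw": 1}
    - {"linear": [0,0,0],"angular": [0,0,0],"claw": 1}

```text
time_s: 38.4
position: [0.4673, 0.2113, 0.2034]
orientation: [[-0.077, 0.997, -0.014], [0.997, 0.077, 0.001], [0.002, -0.014, -1.0]]
ft_force: [3.1, 0.1, 0.5]
gripper_width: 0.156
grip_force: 40.0
```

The weight has come off, so it's seated. I open, rise and back away from everything.

Request:
carry_out:
  targets:
    - {"linear": [0,0,0],"angular": [0,0,0],"claw": -1}
    - {"linear": [0,0,0],"angular": [0,0,0],"claw": -1}
    - {"linear": [0,0,0],"angular": [0,0,0],"claw": -1}
    - {"linear": [0,0,0],"angular": [0,0,0],"claw": -1}
    - {"linear": [0,0,0],"angular": [0,0,0],"claw": -1}
    - {"linear": [0,0,0],"angular": [0,0,0],"claw": -1}
    - {"linear": [0,0,0.03],"angular": [0,0,0],"claw": -1}
    - {"linear": [0,0,0.03],"angular": [0,0,0],"claw": -1}
    - {"linear": [0,0,0.03],"angular": [0,0,0],"claw": -1}
    - {"linear": [0,0,0.03],"angular": [0,0,0],"claw": -1}

```text
time_s: 39.4
position: [0.4665, 0.2112, 0.324]
orientation: [[-0.077, 0.997, -0.016], [0.997, 0.077, 0.0], [0.002, -0.016, -1.0]]
ft_force: [0.7, 0.5, -0.4]
gripper_width: 0.975
grip_force: 0.0
```

Request:
carry_out:
  targets:
    - {"linear": [0,0,0],"angular": [0,0,0],"claw": -1}
    - {"linear": [0,0,0],"angular": [0,0,0],"claw": -1}

```text
time_s: 39.6
position: [0.4667, 0.2112, 0.3226]
orientation: [[-0.077, 0.997, -0.015], [0.997, 0.077, 0.001], [0.002, -0.015, -1.0]]
ft_force: [-0.4, 0.5, 0.4]
gripper_width: 0.999
grip_force: 0.0
```

```bash
python3 - <<'E'
from h import *
pose();p,d,C=snap('wrist','w15.png');W=cloud(d,C)
x,y,z=W[...,0],W[...,1],W[...,2]
q=W[(x>.36)&(x<.58)&(y>.08)&(y<.35)&(z>.144)&(z<.165)];print('tray rim',len(q),cv2.minAreaRect((q[:,:2]*1000).astype(np.float32)))
for ax,rs in ((0,((.37,.41),(.53,.57))),(1,((.09,.125),(.295,.33)))):
  for a,b in rs:
    e=q[(q[:,ax]>a)&(q[:,ax]<b)];print('rim z',ax,a,len(e),np.median(e[:,2]).round(4))
p,d,C=snap('scene','s15.png');W=cloud(d,C);x,y,z=W[...,0],W[...,1],W[...,2]
n,l,s,c=cv2.connectedComponentsWithStats(((x>.38)&(x<.48)&(y<0)&(y>-.42)&(z>.1)&(z<.115)).astype(np.uint8))
for i in range(1,n):
    if s[i,4]>30: print(s[i,4],np.median(W[l==i],0).round(4))
E
```

```text
t 39.6 pos [0.4667 0.2112 0.3226] yaw 4.41 tilt [-1.550e-02  6.000e-04 -9.999e-01] w 0.999 g 0.0 F [-0.4  0.5  0.4]
tray rim 5964 ((468.67327880859375, 210.93389892578125), (164.55392456054688, 214.09701538085938), 4.551525592803955)
rim z 0 0.37 2107 0.1533
rim z 0 0.53 2072 0.1533
rim z 1 0.09 1486 0.1528
rim z 1 0.295 1581 0.1536
485 [ 0.4258 -0.0979  0.1073]
522 [ 0.426  -0.2196  0.1072]
375 [ 0.4244 -0.3369  0.1064]
```

View pics/s15.png

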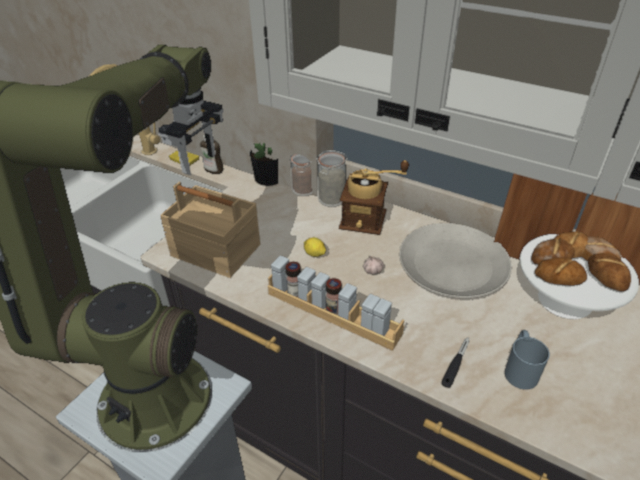

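The tray is back level on the crate at (210,230). Both jars stand between tins at (293,275) and (333,292), and the peeler, lemon and garlic are untouched. I hand in.

```bash
python3 -c "
from workcell import r
print(r.sign_off())"
```

```text
the job is handed in; nothing more can be done
None
```

Job handed in after about 40 s of robot time: both jars found in the crate stand between the tins of bays 1 and 2, all tins look upright, the tray is back level and square on the crate, and the peeler, lemon and garlic are where they were; the sign-off returned no verdict.

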